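Screw down a hanging eye with a bar

ROBOT

A 7-joint arm with a two-finger parallel gripper is mounted at the origin on the work surface. World frame = base frame: x ahead of the robot, y to its left, z up, the work surface at z = 0. Lengths are in m, angles in rad, forces in N, time in s.
With the tool pointing down it reaches from about 0.4 to 0.85 m from the base axis. Payload 4.4 kg.
Tool frame: the origin (TCP) lies at the very end of the fingers, on their centre line; the grasp point (between the pads) lies 19 mm behind it (ctrl.pinch_z is the distance from the TCP to the grasp point, in m); z points along the fingers, y is the line along which they close (so a half turn about z gives the same grasp; the last joint's range is limited). The gripper opens to 94 mm and grips with 3 to 60 N. Pads are 16 mm wide; open, the fingers measure 119 mm over their backs; the gripper's body (75 mm by 177 mm) begins 78 mm behind the grasp point.
Start: joints at [-1.28, 0.628, 0.038, 1.517, -0.027, 0.996, -0.02], TCP at [0.227, 0.609, 0.205] pointing down, gripper open.
Joint ranges: [-3.06, 3.06], [-0.37, 2.12], [-1.25, 1.32], [0.18, 2.47], [-1.1, 4.24], [0.23, 1.98], [-2.94, 2.94]. Speed limits (rad/s): [2.57, 2.57, 3.14, 3.14, 3.14, 3.14, 3.14].

INTERFACE

Orientations are given as [roll, pitch, yaw] about the fixed x, y, z axes, in that order (R = Rz(yaw) Ry(pitch) Rx(roll)).
In Python, from workcell import ctrl gives the robot as it stands.
- The arm moves only by the tool send_rows, never from a script. Its arguments are lists of equal length, an entry for each row: "travel": the shift along the tool's x, y, z in mm, a list of three; "dr": the turn, a rotation vector about the tool's x, y, z in rad, a list of three; "hand": the opening, from 0 (shut) to 1 (fully open). A call has exactly 10 rows; each row shifts and turns the commanded pose from where the row before left it, along the tool's axes as they then stand; what a row does not reach is not made up. A row lasts 1/12 s, in which the tool goes at most 41.7 mm and 7.16 degrees, less where a joint would pass 70% of its speed; a pose out of reach is approached as far as the arm can. A call with a gripper value outside its range is refused whole. The fingers move at their own pace and stop on an object; "squeeze" is the grip in N (left out, the last holds). Time passes only in rows, so rows that do not move let the fingers close, or fill a call up. It gives the time, the measured TCP pose, the force, the opening and the grip force at its end, in the units of the state.
- ctrl.sense(): the state, without advancing time (a new reading comes with each control period).
- ctrl.snapshot(name): name is "scene" or "top"; returns the picture (400x640x3 uint8, blue, green, red); there is no depth.
- ctrl.camera_info(name): a dict with "intrinsics" (3x3 intrinsics, pixels), "position" and "orientation" of the camera in the world. Camera axes: x right, y down, z forward; pixel columns grow to the right and rows downward; lengths in m; the calibration is good to about 2 mm. A picture is of the moment at which its call begins. camera_info takes no time and is no camera call.
- ctrl.job_done(): hands the job in; it is judged then, once.
Trained networks look in the newest picture that a camera, given by its name, has taken for a name from the list of things; names that differ only in an ending like _2 or _b are one class to them, and where a whole thing is asked for, a point or a joint stands for the part that bears it (a point fixed in the world has none). Each returns a list of dicts, best first, with "p" (0 to 1); they miss things now and then, are a little off and sometimes report something else, mostly with a low value. They report only what shows in the picture. A call takes as long as a camera call. They do not tell look-alikes from the thing itself.
- ctrl.cut_out(camera, label): "pixels" (400x640 bool, what is visible of it).
- ctrl.pinpoint(camera, label): "position" ([x, y, z] in m, in world coordinates, good to about 4 mm: a listed point, or the origin of a listed thing).
The state is a dict: "clock": time; "joint_positions": joint angles; "joint_vel": joint speeds; "tau": joint torques, N m; "eef_pos": TCP position; "ee_rot": TCP orientation; "force": force on the tool from outside, world axes, zero at the start; "moment": the same for the moment, N m; "opening": opening from 0.0 (shut) to 1.0 (fully open); "grip_force": force on a finger pad.
Only numpy, scipy, OpenCV 4.12 (cv2) and the standard library are available. Lean on these libraries where they do the work, as an engineer would, in place of code of your own. Each camera call takes 0.05 s, during which the arm holds its last target. There are 200 camera calls.

TASK

Take the red-handled steel bar from its stand, slide it through the loop of the brass screw eye standing in the wooden hanger board, and use it to turn the eye clockwise (seen from above) until its collar is snug on the wood: stop when you feel it tighten, for forcing it further tears the threaded insert out of the board. Then draw the bar out and lay it back on its stand as it was. Do not turn the eye with the fingers, and leave the pots and other things where they are.

Things in the scene. Friction and masses are not known exactly. Their poses are not given: they have to be found in the camera images.
- board: wooden hanger board 100 x 250 x 45 mm (x, y, z) fixed to the table between two dark end cheeks 36 mm high and 22 mm thick. Origin: centre of its underside; its top face is 45 mm above.
- eye: brass screw eye upright in a threaded insert in the board's top: collar disc 26 mm wide, 4 mm thick, then a neck 8 mm thick, then a closed round loop of 6 mm wire (26 mm outside, 14 mm inside). Origin: centre of the collar's underside, on the vertical screw axis. The loop lies in the eye's y-z plane; its hole runs along the eye's x axis (enter from either side). It stays where it is left and has no play.
- loop (a point): centre of the loop's hole, 44 mm above the collar's underside, axes as the eye's (x along the hole). Clockwise from above, the eye sinks 1.25 mm a turn; its collar starts 0.1 to 0.38 mm above the wood, so it needs some 0.5 to 1.9 rad: the readings are too coarse to tell, it must be felt.
- collar_foot (a point): centre of the underside of the eye's collar, on the screw axis
- seat (a point): point on the board's top face on the screw's axis where the collar's underside comes to rest (z up). The eye turns against a drag of about 0.1 N m; once the collar meets the wood the torque rises by about 4 N m per rad. Stopping at 0.2 to 0.4 N m is snug; above about 0.55 N m the insert tears loose.
- bar: turning bar: red square handle 60 x 18 x 18 mm, a round-ended steel rod 10 mm thick and 80 mm long out of one end. Origin: centre of the handle; x along the bar to the tip; 90 g, may differ by a quarter. In the loop the bar can yaw about 0.64 rad either way from the hole's axis before it binds on both sides of the ring and turns the eye.
- bar_tip (a point): tip of the rod, 110 mm from the handle's centre
- bar_25 (a point): point on the rod's axis 25 mm from the tip
- bar_45 (a point): point on the rod's axis 45 mm from the tip
- bar_65 (a point): point on the rod's axis 65 mm from the tip
- bar_mid (a point): point on the bar's axis 30 mm from the handle's centre towards the tip, where handle and rod meet
- stand: fixed wooden stand: base plate 180 x 70 x 12 mm, a post 14 mm wide under the tail of the handle, an open black V cradle about 38 mm wide under the rod near its tip. Origin: on the table under the place of the handle's centre; x along the resting bar to its tip. The resting bar's axis is 50 mm above the table; the handle's middle is free beside and beneath.
- cradle (a point): where the point bar_mid lies when the bar is in place on its stand: 30 mm along x from the stand's origin, 50 mm above the table
- pot_a: terracotta pot, 96 mm wide, 85 mm high, to be left alone; origin under its centre
- pot_b: blue glazed pot, 84 mm wide, 70 mm high, to be left alone; origin under its centre
- bowl: white bowl, 100 mm wide, 50 mm high, to be left alone; origin under its centre
- jar: amber jar, 70 mm wide, 100 mm high, to be left alone; origin under its centre
- figure: clay figure, 56 mm wide, 84 mm high, to be left alone; origin under its centre
- spare_eye: spare brass screw eye lying flat on the table, 70 mm long, to be left alone; origin at its ring's centre
- brush: small brush lying on the table, to be left alone
Mind the look-alikes: they are no part of the job. There is more than one size of the bar; the one meant has the size given above.

How it is judged:
On the way, in this order (a step that is already met when the one before it is completed fails the run):
1. the bar's rod is through the eye's loop, its tip at least about 11 mm past the middle of the ring (distance between any of bar_25, bar_45, bar_65 and loop below 0.0145 m), for 0.2 s.
2. with the bar through the loop, the eye is turned until its collar is down on the wood (within 0.012 mm, 3.5 degrees of turn) (distance between any of bar_25, bar_45, bar_65 and loop below 0.0145 m and z of collar_foot in the frame of seat below 1.2e-05 m), for 0.1 s.
At the end, for the whole second after the job is handed in: The eye's collar is down on the wood (gap under 0.012 mm, that is 3.5 degrees of turn), and the bar lies at rest on its stand: its middle within 30 mm of its place seen from above and 6 mm in height, its axis within 0.2 rad of the stand's (z of collar_foot in the frame of seat below 1.2e-05 m and horizontal distance between bar_mid and cradle below 0.03 m and z of bar_mid in the frame of cradle between -0.006 and 0.006 m and angle between the x axis of bar and the x axis of stand, either way round below 0.2 rad and linear speed of bar below 0.02 m/s); the robot touches nothing.
It fails at once if the eye is forced more than 0.11 rad past first contact of its collar (0.022 mm, about 0.55 N m) (z of collar_foot in the frame of seat below -2.2e-05 m).
It fails at once if the fingers press on the eye (over 5 N) (contact force between the fingers and eye above 5 N).
It fails at once if a bystander is moved by more than 30 mm (distance of any of pot_a, pot_b, bowl, jar, figure, spare_eye, brush from where it was at the start of the episode above 0.03 m).
It also fails if it takes over 72 s, if anything falls off the work surface, if the arm or the gripper's body presses on something with over 40 N, if the wrist force passes 120 N, or if a joint passes its speed limit or range.

## Working session

There is one attempt and no reset: what is moved stays moved. The work goes in short steps, Python scripts to look and compute and a tool call to move; the robot and the scene stay as the last step left them, time stands still between calls to the robot, and variables do not carry over. Pictures are saved under pics/ and viewed, at most 10 in all, crops included, and the job is handed in when it is done.

Besides the shell and the picture viewer there is one more tool, called after "Call:" by a JSON object that holds its "method" and its "body", one argument or row to a line. send_rows: Moves the arm, as the interface text tells. Its arguments: {"type":"object","properties":{"travel":{"type":"array","items":{"type":"array","items":{"type":"number"}}},"dr":{"type":"array","items":{"type":"array","items":{"type":"number"}}},"hand":{"type":"array","items":{"type":"number"}},"squeeze":{"type":"number"}},"required":["travel","dr","hand"]}

```bash
mkdir -p pics; ls; python3 - <<'E'
from workcell import ctrl
import cv2,numpy as np
np.set_printoptions(precision=4,suppress=True)
for c in ("scene","top"):
    im=ctrl.snapshot(c); cv2.imwrite(f"pics/{c}0.png",im)
    i=ctrl.camera_info(c); print(c,i)
    for l in ("eye","loop","collar_foot","bar","bar_tip","bar_mid","cradle","stand","seat","board","pot_a","pot_b","bowl","jar","figure","spare_eye","brush"):
        try: print(l,[(np.round(d["position"],3).tolist(),round(d["p"],2)) for d in ctrl.pinpoint(c,l)])
        except Exception as e: print(l,e)
s=ctrl.sense(); print(s, ctrl.pinch_z)
E
```

```text
pics
scene {'intrinsics': array([[507.6804,   0.    , 314.3471],
       [  0.    , 507.6804, 202.8456],
       [  0.    ,   0.    ,   1.    ]]), 'position': array([1.1994, 0.6956, 1.5367]), 'orientation': array([-2.5494,  0.0126,  2.3772])}
eye [([0.571, 0.072, 0.046], 0.39)]
loop [([0.511, -0.26, 0.054], 0.57), ([0.571, 0.08, 0.085], 0.52), ([0.467, -0.271, 0.054], 0.48), ([0.454, 0.415, 0.0], 0.16)]
collar_foot [([0.567, 0.075, 0.045], 0.61)]
bar [([0.465, -0.27, 0.052], 0.73), ([0.313, -0.47, 0.018], 0.72), ([0.393, -0.39, 0.01], 0.72), ([0.35, -0.426, 0.007], 0.7), ([0.511, -0.261, 0.049], 0.66), ([0.524, -0.257, 0.052], 0.64), ([0.553, -0.259, 0.05], 0.58), ([0.375, -0.405, 0.007], 0.49)]
bar_tip [([0.421, -0.364, 0.008], 0.69), ([0.57, -0.251, 0.051], 0.67)]
bar_mid [([0.495, -0.265, 0.05], 0.62), ([0.342, -0.44, 0.016], 0.52), ([0.557, 0.065, 0.001], 0.39)]
cradle [([0.491, -0.266, 0.052], 0.76), ([0.777, 0.11, -0.002], 0.37)]
stand [([0.464, -0.266, -0.001], 0.94), ([0.569, -0.252, 0.052], 0.4)]
seat [([0.569, 0.077, 0.045], 0.63)]
board [([0.558, 0.065, 0.002], 0.83)]
pot_a 
[... 1942 characters left out ...]
figure [([0.617, 0.45, -0.004], 0.91), ([0.528, -0.262, 0.049], 0.3)]
spare_eye [([0.748, -0.048, -0.001], 0.45)]
brush [([0.279, 0.36, 0.002], 0.71), ([0.569, 0.079, 0.042], 0.48)]
{'clock': 1.8, 'joint_positions': array([-1.2798,  0.6284,  0.0385,  1.5174, -0.027 ,  0.9963, -0.02  ]), 'joint_vel': array([-0.0003,  0.0004,  0.0006,  0.0029, -0.0012,  0.0001,  0.0006]), 'tau': array([ -0.0004, -54.9589,   1.1428, -18.6938,  -0.0524,   0.0159,
         0.    ]), 'eef_pos': array([0.227 , 0.6091, 0.2055]), 'ee_rot': array([-3.1416, -0.    ,  2.7848]), 'force': array([0.5316, 0.1435, 0.3156]), 'moment': array([ 0.0493, -0.0095,  0.0025]), 'grip_force': 0.0, 'opening': 1.0005323117081781} 0.0188
```

```bash
cat > h.py <<'E'
import cv2,numpy as np
from scipy.spatial.transform import Rotation as R
np.set_printoptions(precision=4,suppress=True)
from workcell import ctrl
def cam(c):
    i=ctrl.camera_info(c); return i["intrinsics"],i["position"],R.from_euler("xyz",i["orientation"]).as_matrix()
def proj(c,p):
    K,t,M=cam(c); q=K@(M.T@(np.asarray(p,float)-t)); return q[:2]/q[2]
def tri(ua,ub):
    A=[];b=[]
    for c,u in (("scene",ua),("top",ub)):
        K,t,M=cam(c); d=M@np.linalg.solve(K,[u[0],u[1],1]); d/=np.linalg.norm(d)
        P=np.eye(3)-np.outer(d,d); A.append(P); b.append(P@t)
    return np.linalg.lstsq(np.vstack(A),np.hstack(b),rcond=None)[0]
def onz(c,u,z):
    K,t,M=cam(c); d=M@np.linalg.solve(K,[u[0],u[1],1]); return t+d*(z-t[2])/d[2]
def crop(im,c,w,s):
    x,y=int(c[0]-w/2),int(c[1]-w/2); x=max(x,0);y=max(y,0)
    return cv2.resize(im[y:y+w,x:x+w],(s,s),interpolation=cv2.INTER_CUBIC),(x,y)
E
python3 - <<'E'
from h import *
rows=[]
for c in ("scene","top"):
    im=cv2.imread(f"pics/{c}0.png")
    a,o1=crop(im,proj(c,[.571,.076,.07]),50,300); b,o2=crop(im,proj(c,[.51,-.262,.05]),80,300)
    print(c,o1,o2); rows.append(np.hstack([a,b]))
cv2.imwrite("pics/crops.png",np.vstack(rows))
a=cv2.imread("pics/scene0.png");cv2.imwrite("pics/full.png",np.vstack([a,cv2.imread("pics/top0.png")])[:, :][::1] if 0 else cv2.resize(np.vstack([a,cv2.imread("pics/top0.png")]),(480,600)))
E
```

```text
scene (302, 203) (234, 125)
top (262, 163) (370, 170)
```

View pics/crops.png

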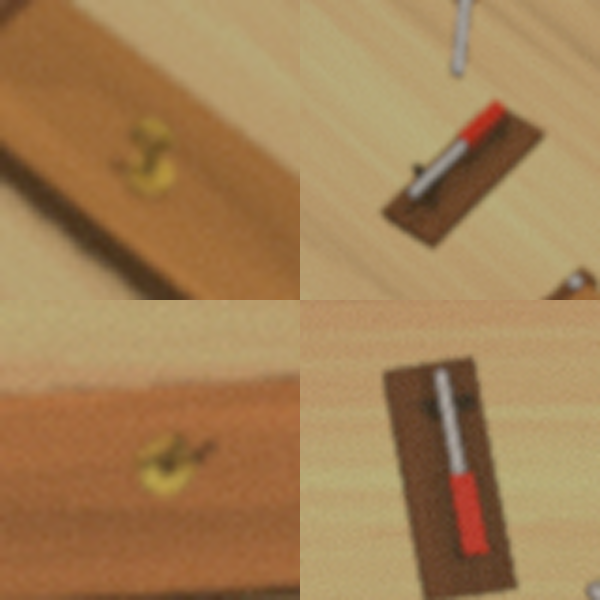

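View pics/full.png

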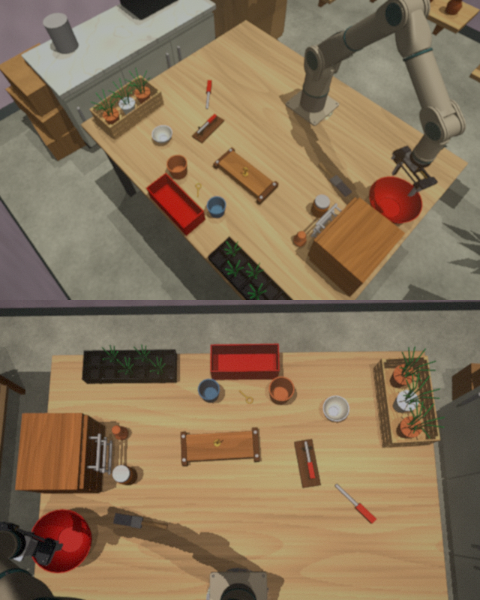

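The scene view shows the short bar on its stand at about full-scale px (265,165), and the top view at about (410,215). The longer look-alike lies loose on the table. The eye is near scene px (327,228) and top px (290,190). Next I fit the eye's yaw and the bar's axis from averaged frames.

```bash
cat > fit.py <<'E'
from h import *
from scipy.optimize import minimize
def avg(c,n=6): return np.mean([ctrl.snapshot(c).astype(float) for _ in range(n)],0)
def eyepts(yaw):
    P=[]
    r=np.sqrt(np.linspace(0,1,14))*.013
    for z in (0,.004):
        for a in np.linspace(0,2*np.pi,40,endpoint=False): P+= [(q*np.cos(a),q*np.sin(a),z) for q in r]
    for z in np.linspace(.004,.032,40):
        P+=[(.004*np.cos(a),.004*np.sin(a),z) for a in np.linspace(0,2*np.pi,24)]
    for a in np.linspace(0,2*np.pi,90):
        for b in np.linspace(0,2*np.pi,14):
            q=.010+.003*np.cos(b); P.append((.003*np.sin(b),q*np.cos(a),.044+q*np.sin(a)))
    P=np.array(P); return P@R.from_euler("z",yaw).as_matrix().T
def mask(c,pos,yaw,o,w,s=8):
    K,t,M=cam(c); q=(eyepts(yaw)+pos-t)@M@K.T; uv=(q[:,:2]/q[:,2:]-o+.5)*s
    m=np.zeros((w*s,w*s),np.float32); 
    for u,v in uv.astype(int):
        if 1<=u<w*s-1 and 1<=v<w*s-1: m[v-1:v+2,u-1:u+2]=1
    m=cv2.morphologyEx(m,cv2.MORPH_CLOSE,np.ones((5,5)))
    m=cv2.GaussianBlur(m,(0,0),.6*s)
    return cv2.resize(m,(w,w),interpolation=cv2.INTER_AREA)
E
python3 - <<'E'
from fit import *
w=24; D={}; vis=[]
for c in ("scene","top"):
    im=avg(c); np.save(f"{c}.npy",im)
    u=proj(c,[.570,.076,.07]); o=(u-w/2).astype(int); p=im[o[1]:o[1]+w,o[0]:o[0]+w]
    f=p[...,1]/p[...,2]; f=f-np.median(f); D[c]=(o,f)
    vis.append(np.hstack([cv2.resize(p.astype(np.uint8),(300,300),interpolation=cv2.INTER_CUBIC),cv2.cvtColor(cv2.resize((255*np.clip(f/f.max(),0,1)).astype(np.uint8),(300,300)),cv2.COLOR_GRAY2BGR)]))
cv2.imwrite("pics/eyez.png",np.vstack(vis))
def cost(x,yaw):
    e=0
    for c,(o,f) in D.items():
        d=x[3:5] if c=="top" else 0
        m=mask(c,np.array([x[0],x[1],.045]),yaw,o,w); a=np.vstack([m.ravel(),np.ones(m.size)]).T
        k,r,*_=np.linalg.lstsq(a,f.ravel(),rcond=None); e+=r[0]/((f-f.mean())**2).sum()
    return e
for y in np.arange(-1.6,1.5,.2):
    r=minimize(cost,[.570,.076],args=(y,),method="Nelder-Mead",options=dict(initial_simplex=[[.570,.076],[.573,.076],[.570,.079]],maxiter=25)); print(round(y,2),r.x,round(r.fun,4))
E
```

```text
-1.6 [0.5697 0.074 ] 0.9302
-1.4 [0.5697 0.0739] 0.9326
-1.2 [0.5696 0.0739] 0.9352
-1.0 [0.5697 0.0737] 0.9427
-0.8 [0.5693 0.0737] 0.9492
-0.6 [0.5694 0.0739] 0.9377
-0.4 [0.5694 0.0737] 0.9243
-0.2 [0.5692 0.0738] 0.9093
-0.0 [0.5693 0.0735] 0.8942
0.2 [0.5693 0.0738] 0.8843
0.4 [0.5694 0.0738] 0.8789
0.6 [0.5695 0.074 ] 0.884
0.8 [0.5694 0.0741] 0.8945
1.0 [0.5693 0.074 ] 0.9069
1.2 [0.5692 0.074 ] 0.9169
1.4 [0.5695 0.0739] 0.926
```

View pics/eyez.png

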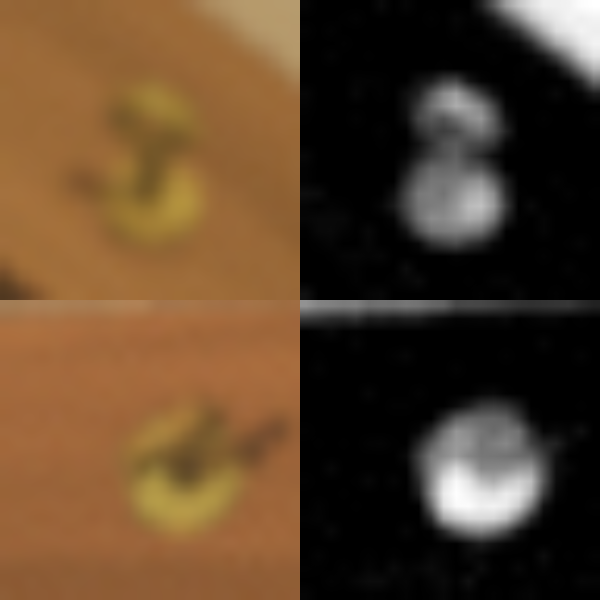

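```bash
cat > ef.py <<'E'
from fit import *
w=24; D={}
for c in ("scene","top"):
    im=np.load(f"{c}.npy"); u=proj(c,[.570,.074,.07]); o=(u-w/2).astype(int); p=im[o[1]:o[1]+w,o[0]:o[0]+w]
    f=p[...,1]/p[...,2]; f=f-np.median(f)
    yy,xx=np.mgrid[:w,:w]; W=(np.hypot(xx+o[0]-u[0],yy+o[1]-u[1])<8.5).astype(float)
    D[c]=(o,np.clip(f/np.percentile(f[W>0],85),0,1),W)
def cost(x):
    e=0
    for c,(o,f,W) in D.items():
        m=mask(c,np.array([x[0],x[1],x[3]]),x[2],o,w)
        e+=(W*(f-m)**2).sum()
    return e
for y in np.arange(-1.4,1.7,.2):
    r=minimize(lambda q:cost([q[0],q[1],y,q[2]]),[.570,.074,.045],method="Nelder-Mead",options=dict(initial_simplex=[[.570,.074,.045],[.573,.074,.045],[.570,.077,.045],[.57,.074,.048]],maxiter=40)); print(round(y,2),r.x,round(r.fun,4))
E
python3 ef.py
python3 - <<'E'
from h import *
# bar on stand: red handle / axis from both views, fit by points
out={}
for c in ("scene","top"):
    im=np.load(f"{c}.npy"); u=proj(c,[.465,-.27,.05]); 
    m=((im[...,2]>1.9*im[...,1])&(im[...,2]>110))
    yy,xx=np.mgrid[:400,:640]; m&=np.hypot(xx-u[0],yy-u[1])<20
    n=m.sum(); p=np.array([xx[m].mean(),yy[m].mean()]); C=np.cov(np.array([xx[m],yy[m]])); ev,V=np.linalg.eigh(C)
    d=V[:,1]; L=np.sqrt(12*ev[1]); out[c]=p; print(c,n,p,d,L, onz(c,p,.054), onz(c,p+d*10,.054)-onz(c,p,.054))
print(tri(out["scene"],out["top"]))
E
```

```text
-1.4 [0.5698 0.074  0.0434] 11.1294
-1.2 [0.5699 0.074  0.0436] 12.024
-1.0 [0.5697 0.0738 0.0435] 13.2763
-0.8 [0.5698 0.0738 0.0436] 14.4678
-0.6 [0.5697 0.0738 0.0435] 12.6102
-0.4 [0.5696 0.0736 0.0436] 10.5496
-0.2 [0.5695 0.0736 0.0436] 8.6017
-0.0 [0.5695 0.0736 0.0444] 6.7845
0.2 [0.5694 0.0739 0.0448] 5.4343
scene 65 [282.4615 157.5846] [-0.7176  0.6965] 13.29489578514872 [ 0.4666 -0.2683  0.054 ] [0.0412 0.0061 0.    ]
top 158 [414.7722 226.8101] [0.1978 0.9802] 21.672914609487623 [ 0.4648 -0.2714  0.054 ] [-0.027  -0.0043  0.    ]
[ 0.4649 -0.2716  0.0499]Traceback (most recent call last):
  File "ef.py", line 15, in <module>
    r=minimize(lambda q:cost([q[0],q[1],y,q[2]]),[.570,.074,.045],method="Nelder-Mead",options=dict(initial_simplex=[[.570,.074,.045],[.573,.074,.045],[.570,.077,.045],[.57,.074,.048]],maxiter=40)); print(round(y,2),r.x,round(r.fun,4))
    res = _minimize_neldermead(fun, x0, args, callback, bounds=bounds,
                               **options)
    fsim[j] = func(sim[j])
              ~~~~^^^^^^^^
    fx = function(np.copy(x), *(wrapper_args + args))
  File "ef.py", line 15, in <lambda>
    r=minimize(lambda q:cost([q[0],q[1],y,q[2]]),[.570,.074,.045],method="Nelder-Mead",options=dict(initial_simplex=[[.570,.074,.045],[.573,.074,.045],[.570,.077,.045],[.57,.074,.048]],maxiter=40)); print(round(y,2),r.x,round(r.fun,4))
                        ~~~~^^^^^^^^^^^^^^^^^^^^
  File "ef.py", line 11, in cost
    m=mask(c,np.array([x[0],x[1],x[3]]),x[2],o,w)
  File "fit.py", line 16, in mask
    K,t,M=cam(c); q=(eyepts(yaw)+pos-t)@M@K.T; uv=(q[:,:2]/q[:,2:]-o+.5)*s
          ~~~^^^
  File "h.py", line 6, in cam
    i=ctrl.camera_info(c); return i["intrinsics"],i["position"],R.from_euler("xyz",i["orientation"]).as_matrix()
ValueError: time passes only in moves, steps and waits
```

```bash
python3 - <<'E'
s=open("h.py").read()
s=s.replace("def cam(c):","import functools\n@functools.cache\ndef cam(c):")
open("h.py","w").write(s)
s=open("ef.py").read().replace("np.arange(-1.4,1.7,.2)","np.arange(.1,1.4,.15)")
open("ef.py","w").write(s)
E
python3 ef.py
```

```text
0.1 [0.5693 0.0737 0.0445] 5.9635
0.25 [0.5694 0.0739 0.0446] 5.1688
0.4 [0.5695 0.0738 0.0445] 4.6754
0.55 [0.5695 0.0738 0.0446] 4.908
0.7 [0.5696 0.0741 0.0448] 5.6032
0.85 [0.5696 0.0742 0.0444] 6.5431
1.0 [0.5695 0.0741 0.0445] 7.417
1.15 [0.5697 0.0739 0.0441] 8.3572
1.3 [0.5696 0.074  0.0439] 9.3397
```

Call:
{"method": "send_rows", "body": {
  "travel": [
    [-31, -27, 0],
    [-31, -27, 0],
    [-31, -27, 0],
    [-31, -27, 0],
    [-31, -27, 0],
    [-31, -27, 0],
    [-31, -27, 0],
    [-31, -27, 0],
    [-31, -27, 0],
    [-31, -27, 0]
  ],
  "dr": [
    [0, 0, 0],
    [0, 0, 0],
    [0, 0, 0],
    [0, 0, 0],
    [0, 0, 0],
    [0, 0, 0],
    [0, 0, 0],
    [0, 0, 0],
    [0, 0, 0],
    [0, 0, 0]
  ],
  "hand": [1, 1, 1, 1, 1, 1, 1, 1, 1, 1]
}}

```text
clock: 3.23
eef_pos: [0.4239, 0.2461, 0.2058]
ee_rot: [3.141, 0.0, 2.785]
force: [0.1, 0.2, 0.0]
opening: 0.999
grip_force: 0.0
```

Call:
{"method": "send_rows", "body": {
  "travel": [
    [-17, -36, 0],
    [-17, -36, 0],
    [-17, -36, 0],
    [-17, -36, 0],
    [-17, -36, 0],
    [-17, -36, 0],
    [-17, -36, 0],
    [-17, -36, 0],
    [-17, -36, 0],
    [-17, -36, 0]
  ],
  "dr": [
    [0, 0, 0],
    [0, 0, 0],
    [0, 0, 0],
    [0, 0, 0],
    [0, 0, 0],
    [0, 0, 0],
    [0, 0, 0],
    [0, 0, 0],
    [0, 0, 0],
    [0, 0, 0]
  ],
  "hand": [0.6, 0.6, 0.6, 0.6, 0.6, 0.6, 0.6, 0.6, 0.6, 0.6]
}}

```text
clock: 4.07
eef_pos: [0.4567, -0.1509, 0.2058]
ee_rot: [3.141, 0.001, 2.785]
force: [1.0, 0.4, -0.1]
opening: 0.598
grip_force: 0.0
```

```bash
cat > go.py <<'E'
from h import *
import sys
# usage: go.py x y z yaw  -> shift in current tool axes (mm), yaw about tool z
s=ctrl.sense(); M=R.from_euler("xyz",s["ee_rot"])
print("t",s["clock"],"pos",s["eef_pos"],"rot",s["ee_rot"],"F",s["force"],"M",s["moment"],"op",s["opening"],s["grip_force"]); print("q",s["joint_positions"])
if len(sys.argv)>4:
    x,y,z,w=map(float,sys.argv[1:5]); T=R.from_euler("xyz",[np.pi,0,w])
    d=np.array([x,y,z])-s["eef_pos"]
    print("shift now",M.inv().apply(d)*1e3,"shift after turn",T.inv().apply(d)*1e3,"rotvec",(M.inv()*T).as_rotvec())
E
python3 go.py .465 -.2715 .205 3.295
```

```text
t 4.0667 pos [ 0.4567 -0.1509  0.2058] rot [3.1413 0.0008 2.7848] F [ 0.9614  0.4169 -0.0723] M [ 0.0303 -0.0218  0.0365] op 0.5977237434646637 0.0
q [ 0.167   0.3907  0.1286  1.9778 -0.07    0.7764  1.55  ]
shift now [ -49.8844 -110.1048    0.8056] shift after turn [  10.2425 -120.4434    0.795 ] rotvec [ 0.0001  0.0008 -0.5102]
```

Call:
{"method": "send_rows", "body": {
  "travel": [
    [0, 0, 0],
    [0, 0, 0],
    [0, 0, 0],
    [0, 0, 0],
    [0, 0, 0],
    [2.5, -30, 0],
    [2.5, -30, 0],
    [2.5, -30, 0],
    [2.5, -30, 0],
    [0, 0, 30]
  ],
  "dr": [
    [0, 0, -0.102],
    [0, 0, -0.102],
    [0, 0, -0.102],
    [0, 0, -0.102],
    [0, 0, -0.102],
    [0, 0, 0],
    [0, 0, 0],
    [0, 0, 0],
    [0, 0, 0],
    [0, 0, 0]
  ],
  "hand": [0.6, 0.6, 0.6, 0.6, 0.6, 0.6, 0.6, 0.6, 0.6, 0.6]
}}

```text
clock: 4.9
eef_pos: [0.4685, -0.2787, 0.1797]
ee_rot: [-3.13, 0.009, -2.996]
force: [1.4, -2.2, -0.4]
opening: 0.599
grip_force: 0.0
```

```bash
python3 go.py .465 -.2715 .031 3.295
```

```text
t 4.9 pos [ 0.4685 -0.2787  0.1797] rot [-3.1299  0.0091 -2.996 ] F [ 1.3675 -2.1685 -0.4358] M [-0.0911 -0.0701  0.0289] op 0.598615771738913 0.0
q [ 0.4753  0.5026  0.0103  1.8559 -0.0012  0.7689  2.2015]
shift now [  3.7471   9.3504 148.6067] shift after turn [  2.3343   7.6269 148.734 ] rotvec [-0.0118  0.0091 -0.0078]
```

Call:
{"method": "send_rows", "body": {
  "travel": [
    [0, 0, 0],
    [0, 0, 25],
    [0, 0, 25],
    [0, 0, 25],
    [0, 0, 25],
    [0, 0, 0],
    [0, 0, 0],
    [0, 0, 0],
    [0, 0, 0],
    [0, 0, 0]
  ],
  "dr": [
    [0, 0, 0],
    [0, 0, 0],
    [0, 0, 0],
    [0, 0, 0],
    [0, 0, 0],
    [0, 0, 0],
    [0, 0, 0],
    [0, 0, 0],
    [0, 0, 0],
    [0, 0, 0]
  ],
  "hand": [0.6, 0.6, 0.6, 0.6, 0.6, 0.6, 0.6, 0.6, 0.6, 0.6]
}}

```text
clock: 5.73
eef_pos: [0.4662, -0.2694, 0.0771]
ee_rot: [-3.14, 0.002, -2.988]
force: [0.5, -0.0, -0.2]
opening: 0.598
grip_force: 0.0
```

```bash
python3 go.py .465 -.2715 .031 3.295
```

```text
t 5.7333 pos [ 0.4662 -0.2694  0.0771] rot [-3.14    0.0023 -2.9883] F [ 0.4908 -0.021  -0.1808] M [ 0.0423 -0.0008 -0.0277] op 0.5983787587609395 0.0
q [ 0.4713  0.653   0.0009  1.9471 -0.0012  0.5388  2.1972]
shift now [ 1.6208 -1.7994 46.1155] shift after turn [ 1.5143 -1.8741 46.1162] rotvec [-0.0016  0.0023 -0.0001]
```

Call:
{"method": "send_rows", "body": {
  "travel": [
    [1.5, -2, 15],
    [0, 0, 15],
    [0, 0, 16],
    [0, 0, 0],
    [0, 0, 0],
    [0, 0, 0],
    [0, 0, 0],
    [0, 0, 0],
    [0, 0, 0],
    [0, 0, 0]
  ],
  "dr": [
    [0, 0, 0],
    [0, 0, 0],
    [0, 0, 0],
    [0, 0, 0],
    [0, 0, 0],
    [0, 0, 0],
    [0, 0, 0],
    [0, 0, 0],
    [0, 0, 0],
    [0, 0, 0]
  ],
  "hand": [0.6, 0.6, 0.6, 0.6, 0.6, 0, 0, 0, 0, 0],
  "squeeze": 55
}}

```text
clock: 6.57
eef_pos: [0.4642, -0.2714, 0.0299]
ee_rot: [-3.141, 0.001, -2.988]
force: [0.5, -0.6, 0.8]
opening: 0.277
grip_force: 0.0
```

Call:
{"method": "send_rows", "body": {
  "travel": [
    [0, 0, 0],
    [0, 0, 0],
    [0, 0, -10],
    [0, 0, -20],
    [0, 0, -20],
    [0, 0, -20],
    [0, 0, -20],
    [0, 0, -20],
    [0, 0, 0],
    [0, 0, 0]
  ],
  "dr": [
    [0, 0, 0],
    [0, 0, 0],
    [0, 0, 0],
    [0, 0, 0],
    [0, 0, 0],
    [0, 0, 0],
    [0, 0, 0],
    [0, 0, 0],
    [0, 0, 0],
    [0, 0, 0]
  ],
  "hand": [0, 0, 0, 0, 0, 0, 0, 0, 0, 0]
}}

```text
clock: 7.4
eef_pos: [0.4645, -0.2716, 0.1407]
ee_rot: [-3.14, 0.002, -2.989]
force: [-0.8, 0.6, -0.6]
opening: 0.185
grip_force: 54.9
```

```bash
python3 - <<'E'
import math
e=(.5695,.0739);w=.45
for d in (.160,.135,.085,.065): print(d,e[0]-d*math.cos(w),e[1]-d*math.sin(w))
E
python3 go.py .4254 .0043 .16 3.59
```

```text
0.16 0.4254284636235717 0.004305514542203154
0.135 0.4479396411823886 0.015179652894983908
0.085 0.49296199630002246 0.036927929600545424
0.065 0.510970938347076 0.04562724028277003
t 7.4 pos [ 0.4645 -0.2716  0.1407] rot [-3.14    0.002  -2.9887] F [-0.8138  0.5836 -0.5863] M [ 0.0118  0.0945 -0.0095] op 0.18480047211813624 54.93715524673462
q [ 0.4752  0.5536  0.0025  1.9006 -0.002   0.6848  2.2026]
shift now [ -3.3845 278.6534 -19.7124] shift after turn [-84.3552 265.6318 -19.279 ] rotvec [-0.0019  0.0018 -0.2955]
```

Call:
{"method": "send_rows", "body": {
  "travel": [
    [0, 0, -6],
    [0, 0, -7],
    [0, 0, -7],
    [-12, 38, 0],
    [-12, 38, 0],
    [-12, 38, 0],
    [-12, 38, 0],
    [-12, 38, 0],
    [-12, 38, 0],
    [-12, 38, 0]
  ],
  "dr": [
    [0, 0, -0.098],
    [0, 0, -0.098],
    [0, 0, -0.098],
    [0, 0, 0],
    [0, 0, 0],
    [0, 0, 0],
    [0, 0, 0],
    [0, 0, 0],
    [0, 0, 0],
    [0, 0, 0]
  ],
  "hand": [0, 0, 0, 0, 0, 0, 0, 0, 0, 0]
}}

```text
clock: 8.23
eef_pos: [0.4231, 0.0065, 0.1586]
ee_rot: [3.141, -0.002, -2.695]
force: [0.5, 1.1, -0.3]
opening: 0.185
grip_force: 54.9
```

Call:
{"method": "send_rows", "body": {
  "travel": [
    [0, 0, 0],
    [0, 0, 10],
    [0, 0, 20],
    [0, 0, 20],
    [0, 0, 20],
    [0, 0, 10],
    [0, 0, 0],
    [0, 0, 0],
    [0, 0, 0],
    [0, 0, 0]
  ],
  "dr": [
    [0, 0, 0],
    [0, 0, 0],
    [0, 0, 0],
    [0, 0, 0],
    [0, 0, 0],
    [0, 0, 0],
    [0, 0, 0],
    [0, 0, 0],
    [0, 0, 0],
    [0, 0, 0]
  ],
  "hand": [0, 0, 0, 0, 0, 0, 0, 0, 0, 0]
}}

```text
clock: 9.07
eef_pos: [0.4251, 0.0049, 0.08]
ee_rot: [-3.141, 0.001, -2.695]
force: [-0.1, 0.1, -1.1]
opening: 0.185
grip_force: 54.9
```

```bash
python3 go.py .4479 .0152 .0686 3.59; python3 - <<'E'
from fit import *
vis=[]
for c in ("scene","top"):
    im=avg(c,5); np.save(f"{c}1.npy",im)
    o=(proj(c,[.55,.065,.085])-24).astype(int); p=im[o[1]:o[1]+48,o[0]:o[0]+48]; print(c,o)
    vis.append(cv2.resize(p.astype(np.uint8),(400,400),interpolation=cv2.INTER_CUBIC))
cv2.imwrite("pics/pre.png",np.hstack(vis))
E
```

```text
t 9.0667 pos [0.4251 0.0049 0.08  ] rot [-3.1412  0.001  -2.6946] F [-0.1237  0.0889 -1.1305] M [0.0096 0.0704 0.0235] op 0.1852932629293133 54.937235713005066
q [-0.0354  0.5463 -0.0594  2.2377  0.0879  0.3585  1.8494]
shift now [-24.9758  -0.5439  11.4326] shift after turn [-24.9868  -0.5827  11.4068] rotvec [-0.0004  0.001  -0.0014]
scene [305 196]
top [267 171]
```

View pics/pre.png

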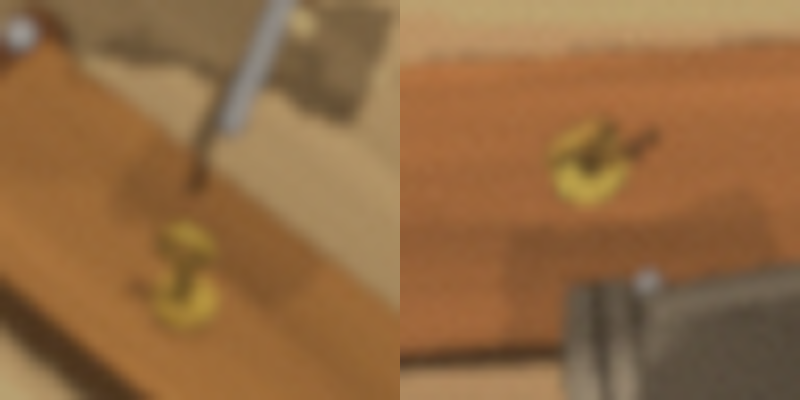

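The scene view shows the rod tip at about px (332,212), in line with and before the loop at (327,225). The top view shows the tip at about (297,203), just clear of the gripper. Next I compare this with the kinematic prediction.

```bash
cat > rod.py <<'E'
from fit import *
import sys
tag=sys.argv[1]
s=ctrl.sense(); M=R.from_euler("xyz",s["ee_rot"]).as_matrix()
ax=-M[:,0]; org=s["eef_pos"]-M[:,2]*.020; tip=org+ax*.110
print("pred tip",tip,"yaw",np.arctan2(ax[1],ax[0]),"slope",ax[2])
n1=np.cross([0,0,1],ax); n1/=np.linalg.norm(n1); n2=np.cross(ax,n1)
P=[]
for t in np.linspace(.0,.03,40):
    r=.005*np.sqrt(max(0,1-max(0,(.005-t)/.005)**2))
    P+=[-t*ax+r*(np.cos(a)*n1+np.sin(a)*n2) for a in np.linspace(0,2*np.pi,30)]
P=np.array(P)
def rmask(c,q,o,w,k=8):
    K,t,Mc=cam(c); v=(P+q-t)@Mc@K.T; uv=((v[:,:2]/v[:,2:]-o+.5)*k).astype(np.int32)
    m=np.zeros((w*k,w*k),np.float32); cv2.fillConvexPoly(m,cv2.convexHull(uv),1)
    m=cv2.GaussianBlur(m,(0,0),.6*k); return cv2.resize(m,(w,w),interpolation=cv2.INTER_AREA)
D={}
for c,w in (("scene",22),("top",14)):
    im=np.load(f"{c}{tag}.npy"); u=proj(c,tip); o=(u-w/2).astype(int); p=im[o[1]:o[1]+w,o[0]:o[0]+w]
    f=p[...,0]/p[...,2]; yy,xx=np.mgrid[:w,:w]+0.
    uu=u-proj(c,tip-ax*.02); uu/=np.linalg.norm(uu); al=(xx+o[0]-u[0])*uu[0]+(yy+o[1]-u[1])*uu[1]; la=abs(-(xx+o[0]-u[0])*uu[1]+(yy+o[1]-u[1])*uu[0])
    W=((al>(-7 if c=="scene" else -1.5))&(al<5)&(la<5)).astype(float)
    bg=np.median(f[(W>0)&(al>2.5)]) ; hi=np.percentile(f[W>0],92); print(c,"bg,hi",bg,hi)
    D[c]=(o,w,np.clip((f-bg)/(hi-bg),-.2,1.2),W)
def cost(x): return sum((W*(f-rmask(c,tip+x,o,w))**2).sum() for c,(o,w,f,W) in D.items())
r=minimize(cost,[0,0,0],method="Nelder-Mead",options=dict(initial_simplex=np.vstack([np.zeros(3),np.eye(3)*.004]),maxiter=150))
print("offset seen-pred xyz mm",r.x*1e3,"along,lat,up",np.array([ax,n1,n2])@r.x*1e3,cost([0,0,0]),r.fun)
E
python3 rod.py 1
```

```text
pred tip [0.5239 0.0525 0.0995] yaw 0.4472332715820203 slope 0.0001133417820307302
scene bg,hi 0.5383580080753702 0.881656127672388
top bg,hi 0.3759512937595129 0.7125021992883497
offset seen-pred xyz mm [2.8459 0.366  2.1146] along,lat,up [ 2.7245 -0.9007  2.1143] 12.616187107800734 8.646801388061627
```

Call:
{"method": "send_rows", "body": {
  "travel": [
    [0, 0, 5],
    [0, 0.4, 6],
    [-6, 0, 0],
    [-6, 0, 0],
    [-6, 0, 0],
    [-4, 0, 0],
    [0, 0, 0],
    [0, 0, 0],
    [0, 0, 0],
    [0, 0, 0]
  ],
  "dr": [
    [0, 0, 0],
    [0, 0, 0],
    [0, 0, 0],
    [0, 0, 0],
    [0, 0, 0],
    [0, 0, 0],
    [0, 0, 0],
    [0, 0, 0],
    [0, 0, 0],
    [0, 0, 0]
  ],
  "hand": [0, 0, 0, 0, 0, 0, 0, 0, 0, 0]
}}

```text
clock: 10.4
eef_pos: [0.444, 0.0147, 0.0685]
ee_rot: [3.142, -0.0, -2.695]
force: [-0.1, 0.0, -1.0]
opening: 0.185
grip_force: 54.9
```

```bash
python3 go.py .4475 .016 .0691 3.59; python3 - <<'E'
from fit import *
vis=[]
for c in ("scene","top"):
    im=avg(c,5); np.save(f"{c}2.npy",im)
    o=(proj(c,[.56,.07,.085])-16).astype(int); p=im[o[1]:o[1]+32,o[0]:o[0]+32]; print(c,o)
    v=cv2.resize(p.astype(np.uint8),(400,400),interpolation=cv2.INTER_CUBIC)
    s=ctrl.sense(); M=R.from_euler("xyz",s["ee_rot"]).as_matrix(); ax=-M[:,0]; org=s["eef_pos"]-M[:,2]*.020
    for q in (org+ax*.11,org+ax*.135):
        u=(proj(c,q)-o+.5)*12.5; cv2.drawMarker(v,tuple(int(a) for a in u),(255,0,255),cv2.MARKER_CROSS,12,1)
    # fitted eye ring centre line
    T=np.array([.5695,.0739,.0886]); d=np.array([-np.sin(.45),np.cos(.45),0])
    for rr in (.007,.013):
        pts=[((proj(c,T+rr*(np.cos(a)*d+np.sin(a)*np.array([0,0,1])))-o+.5)*12.5) for a in np.linspace(0,6.28,40)]
        cv2.polylines(v,[np.array(pts,np.int32)],True,(0,255,0),1)
    vis.append(v)
cv2.imwrite("pics/pre2.png",np.hstack(vis))
E
python3 rod.py 2
```

```text
t 10.4 pos [0.444  0.0147 0.0685] rot [ 3.1415 -0.0004 -2.6946] F [-0.1118  0.0471 -1.0223] M [0.0319 0.0112 0.0324] op 0.18516329246654958 54.93704974651337
q [-0.058   0.5859 -0.0547  2.1954  0.0855  0.3626  1.8341]
shift now [-3.7259 -0.3303 -0.6115] shift after turn [-3.7257 -0.3355 -0.61  ] rotvec [ 0.0001 -0.0004 -0.0014]
scene [312 207]
top [273 175]
pred tip [0.5435 0.0624 0.0885] yaw 0.4472029404505788 slope -1.5006510456375335e-05
scene bg,hi 0.35567970204841715 0.8819096278078941
top bg,hi 0.3700696055684454 0.7012540871959886
offset seen-pred xyz mm [3.4139 1.0404 1.3342] along,lat,up [ 3.5281 -0.5383  1.3343] 22.742025714449 19.120315100506325
```

View pics/pre2.png

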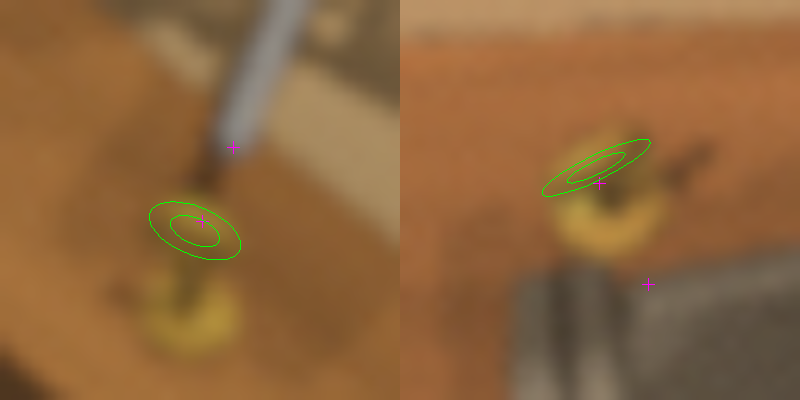

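The scene view shows the rod tip at crop (232,150), matching the kinematic marker. Extending the rod reaches the ring centre at (195,231) to within about 1 mm, so I insert slowly and watch the force.

Call:
{"method": "send_rows", "body": {
  "travel": [
    [-3, 0, -0.5],
    [-3, 0, 0],
    [-3, 0, 0],
    [-3, 0, 0],
    [-3, 0, 0],
    [-3, 0, 0],
    [-3, 0, 0],
    [-3, 0, 0],
    [0, 0, 0],
    [0, 0, 0]
  ],
  "dr": [
    [0, 0, 0],
    [0, 0, 0],
    [0, 0, 0],
    [0, 0, 0],
    [0, 0, 0],
    [0, 0, 0],
    [0, 0, 0],
    [0, 0, 0],
    [0, 0, 0],
    [0, 0, 0]
  ],
  "hand": [0, 0, 0, 0, 0, 0, 0, 0, 0, 0]
}}

```text
clock: 11.73
eef_pos: [0.466, 0.0253, 0.0689]
ee_rot: [3.142, -0.0, -2.694]
force: [0.7, 0.1, -0.6]
opening: 0.178
grip_force: 54.9
```

Call:
{"method": "send_rows", "body": {
  "travel": [
    [-1.5, 0, 0],
    [-1.5, 0, 0],
    [-1.5, 0, 0],
    [-1.5, 0, 0],
    [-1.5, 0, 0],
    [-1.5, 0, 0],
    [0, 0, 0],
    [0, 0, 0],
    [0, 0, 0],
    [0, 0, 0]
  ],
  "dr": [
    [0, 0, 0],
    [0, 0, 0],
    [0, 0, 0],
    [0, 0, 0],
    [0, 0, 0],
    [0, 0, 0],
    [0, 0, 0],
    [0, 0, 0],
    [0, 0, 0],
    [0, 0, 0]
  ],
  "hand": [0, 0, 0, 0, 0, 0, 0, 0, 0, 0]
}}

```text
clock: 12.57
eef_pos: [0.474, 0.029, 0.069]
ee_rot: [3.142, -0.0, -2.694]
force: [0.7, -1.2, -0.6]
opening: 0.184
grip_force: 54.9
```

Call:
{"method": "send_rows", "body": {
  "travel": [
    [-4, 0, 0],
    [-4, 0, 0],
    [-4, 0, 0],
    [-4, 0, 0],
    [-4, 0, 0],
    [-4, 0, 0],
    [-4, 0, 0],
    [0, 0, 0],
    [0, 0, 0],
    [0, 0, 0]
  ],
  "dr": [
    [0, 0, 0],
    [0, 0, 0],
    [0, 0, 0],
    [0, 0, 0],
    [0, 0, 0],
    [0, 0, 0],
    [0, 0, 0],
    [0, 0, 0],
    [0, 0, 0],
    [0, 0, 0]
  ],
  "hand": [0, 0, 0, 0, 0, 0, 0, 0, 0, 0]
}}

```text
clock: 13.4
eef_pos: [0.499, 0.0411, 0.0689]
ee_rot: [3.141, -0.001, -2.694]
force: [-1.0, 0.8, -1.2]
opening: 0.188
grip_force: 54.9
```

```bash
python3 go.py; python3 - <<'E'
from fit import *
vis=[]
for c in ("scene","top"):
    im=avg(c,4)
    o=(proj(c,[.565,.07,.085])-16).astype(int); p=im[o[1]:o[1]+32,o[0]:o[0]+32]
    vis.append(cv2.resize(p.astype(np.uint8),(400,400),interpolation=cv2.INTER_CUBIC))
cv2.imwrite("pics/ins.png",np.hstack(vis))
E
```

```text
t 13.4 pos [0.499  0.0411 0.0689] rot [ 3.1415 -0.0005 -2.6944] F [-0.9961  0.8149 -1.1818] M [0.0258 0.0403 0.001 ] op 0.1879546032350087 54.937224984169006
q [-0.1012  0.6326 -0.0546  2.0482  0.0724  0.4631  1.8079]
```

View pics/ins.png

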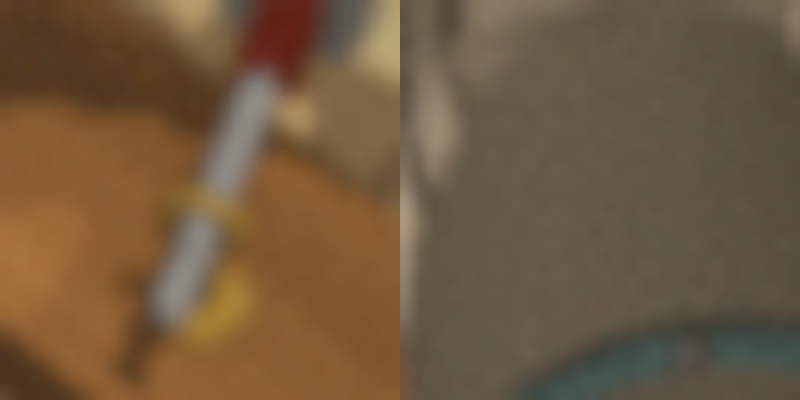

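The bar is through the loop. In the scene crop the ring is at (205,210), with the rod tip at (165,315), about 35 mm past it. Next: a torque-feel helper, a baseline reading, then the free yaw.

```bash
cat > feel.py <<'E'
from h import *
import sys
n=int(sys.argv[1]) if len(sys.argv)>1 else 5
S=[]
for i in range(n):
    if i: ctrl.snapshot("top")
    S.append(ctrl.sense())
F=np.array([s["force"] for s in S]); Mo=np.array([s["moment"] for s in S]); p=np.mean([s["eef_pos"] for s in S],0)
M=R.from_euler("xyz",S[-1]["ee_rot"]).as_matrix(); ax=-M[:,0]; C=np.array([.5666,.0735])
r=p[:2]-C; T=Mo[:,2]+r[0]*F[:,1]-r[1]*F[:,0]
print("t %.2f"%S[-1]["clock"],"F",F.mean(0),"Mz %.3f±%.3f"%(Mo[:,2].mean(),Mo[:,2].std()),"T %.3f±%.3f"%(T.mean(),T.std()),"baryaw %.3f"%np.arctan2(ax[1],ax[0]),"pivot",p[:2]+.075*ax[:2],"q7",S[-1]["joint_positions"][6],"tau",S[-1]["tau"][[4,6]],"tilt",ax[2])
E
python3 feel.py 5
```

```text
t 14.00 F [ 0.2628  0.0546 -0.636 ] Mz -0.006±0.026 T -0.001±0.071 baryaw 0.447 pivot [0.5669 0.0736] q7 1.8079329297346662 tau [0.0175 0.0007] tilt -4.4088475988396256e-05
```

Call:
{"method": "send_rows", "body": {
  "travel": [
    [-0.1, 3.75, 0],
    [-0.1, 3.75, 0],
    [-0.1, 3.75, 0],
    [-0.1, 3.75, 0],
    [-0.1, 3.75, 0],
    [-0.1, 3.75, 0],
    [-0.1, 3.75, 0],
    [-0.1, 3.75, 0],
    [0, 0, 0],
    [0, 0, 0]
  ],
  "dr": [
    [0, 0, 0.05],
    [0, 0, 0.05],
    [0, 0, 0.05],
    [0, 0, 0.05],
    [0, 0, 0.05],
    [0, 0, 0.05],
    [0, 0, 0.05],
    [0, 0, 0.05],
    [0, 0, 0],
    [0, 0, 0]
  ],
  "hand": [0, 0, 0, 0, 0, 0, 0, 0, 0, 0]
}}

```text
clock: 14.83
eef_pos: [0.4921, 0.0703, 0.0689]
ee_rot: [-3.141, 0.0, -3.092]
force: [-0.4, -0.4, -0.3]
opening: 0.19
grip_force: 54.9
```

```bash
python3 feel.py 4
```

```text
t 14.98 F [-0.2043  0.0739 -0.592 ] Mz 0.003±0.026 T -0.004±0.019 baryaw 0.048 pivot [0.567  0.0736] q7 1.4998622580611476 tau [ 0.0366 -0.0212] tilt -4.252608964733752e-05
```

Call:
{"method": "send_rows", "body": {
  "travel": [
    [-0.05, 2.25, 0],
    [-0.05, 2.25, 0],
    [-0.05, 2.25, 0],
    [-0.05, 2.25, 0],
    [-0.05, 2.25, 0],
    [-0.05, 2.25, 0],
    [-0.05, 2.25, 0],
    [-0.05, 2.25, 0],
    [0, 0, 0],
    [0, 0, 0]
  ],
  "dr": [
    [0, 0, 0.03],
    [0, 0, 0.03],
    [0, 0, 0.03],
    [0, 0, 0.03],
    [0, 0, 0.03],
    [0, 0, 0.03],
    [0, 0, 0.03],
    [0, 0, 0.03],
    [0, 0, 0],
    [0, 0, 0]
  ],
  "hand": [0, 0, 0, 0, 0, 0, 0, 0, 0, 0]
}}

```text
clock: 15.82
eef_pos: [0.4941, 0.0885, 0.0691]
ee_rot: [3.141, 0.001, 2.95]
force: [2.6, 3.0, -1.6]
opening: 0.186
grip_force: 55.0
```

```bash
python3 feel.py 5
```

```text
t 16.02 F [ 2.6226  3.6441 -1.3412] Mz 0.342±0.046 T 0.038±0.037 baryaw -0.192 pivot [0.5677 0.0741] q7 1.3153272814736454 tau [ 0.2581 -0.3716] tilt 0.0009093153223640934
```

Call:
{"method": "send_rows", "body": {
  "travel": [
    [-0.05, 2.25, 0],
    [-0.05, 2.25, 0],
    [-0.05, 2.25, 0],
    [-0.05, 2.25, 0],
    [-0.05, 2.25, 0],
    [-0.05, 2.25, 0],
    [0, 0, 0],
    [0, 0, 0],
    [0, 0, 0],
    [0, 0, 0]
  ],
  "dr": [
    [0, 0, 0.03],
    [0, 0, 0.03],
    [0, 0, 0.03],
    [0, 0, 0.03],
    [0, 0, 0.03],
    [0, 0, 0.03],
    [0, 0, 0],
    [0, 0, 0],
    [0, 0, 0],
    [0, 0, 0]
  ],
  "hand": [0, 0, 0, 0, 0, 0, 0, 0, 0, 0]
}}

```text
clock: 16.85
eef_pos: [0.4976, 0.1015, 0.0691]
ee_rot: [3.141, 0.0, 2.769]
force: [1.6, 5.7, -1.5]
opening: 0.189
grip_force: 55.1
```

```bash
python3 feel.py 5
```

```text
t 17.05 F [ 2.4076  4.7852 -1.3938] Mz 0.483±0.034 T 0.085±0.052 baryaw -0.373 pivot [0.5675 0.0742] q7 1.1767862227327606 tau [ 0.3484 -0.4863] tilt 0.0002006569599952339
```

Call:
{"method": "send_rows", "body": {
  "travel": [
    [-0.05, 2.25, 0],
    [-0.05, 2.25, 0],
    [-0.05, 2.25, 0],
    [-0.05, 2.25, 0],
    [-0.05, 2.25, 0],
    [-0.05, 2.25, 0],
    [-0.05, 2.25, 0],
    [0, 0, 0],
    [0, 0, 0],
    [0, 0, 0]
  ],
  "dr": [
    [0, 0, 0.03],
    [0, 0, 0.03],
    [0, 0, 0.03],
    [0, 0, 0.03],
    [0, 0, 0.03],
    [0, 0, 0.03],
    [0, 0, 0.03],
    [0, 0, 0],
    [0, 0, 0],
    [0, 0, 0]
  ],
  "hand": [0, 0, 0, 0, 0, 0, 0, 0, 0, 0]
}}

```text
clock: 17.88
eef_pos: [0.5047, 0.1159, 0.069]
ee_rot: [3.141, -0.001, 2.559]
force: [2.4, 5.8, -0.5]
opening: 0.184
grip_force: 55.1
```

```bash
python3 feel.py 5
```

```text
t 18.08 F [ 2.4765  5.9939 -0.4223] Mz 0.539±0.035 T 0.063±0.060 baryaw -0.582 pivot [0.5674 0.0747] q7 1.0160323600343213 tau [ 0.5066 -0.5333] tilt -0.000668074518414889
```

Call:
{"method": "send_rows", "body": {
  "travel": [
    [-0.05, 3.0, 0],
    [-0.05, 3.0, 0],
    [-0.05, 1.5, 0],
    [0, 0, 0],
    [0, 0, 0],
    [0, 0, 0],
    [0, 0, 0],
    [0, 0, 0],
    [0, 0, 0],
    [0, 0, 0]
  ],
  "dr": [
    [0, 0, 0.03],
    [0, 0, 0.03],
    [0, 0, 0.01],
    [0, 0, 0],
    [0, 0, 0],
    [0, 0, 0],
    [0, 0, 0],
    [0, 0, 0],
    [0, 0, 0],
    [0, 0, 0]
  ],
  "hand": [0, 0, 0, 0, 0, 0, 0, 0, 0, 0]
}}

```text
clock: 18.92
eef_pos: [0.5084, 0.121, 0.0688]
ee_rot: [-3.141, -0.001, 2.489]
force: [-1.6, 4.7, 0.6]
opening: 0.188
grip_force: 55.0
```

```bash
python3 feel.py 5
```

```text
t 19.12 F [-1.3157  4.8583  0.9101] Mz 0.331±0.029 T 0.111±0.038 baryaw -0.653 pivot [0.568  0.0755] q7 0.9596149338603127 tau [ 0.5529 -0.3117] tilt -0.0012355868021389693
```

Call:
{"method": "send_rows", "body": {
  "travel": [
    [-0.05, 2.5, 0],
    [-0.05, 2.5, 0],
    [0, 0.8, 0],
    [0, 0, 0],
    [0, 0, 0],
    [0, 0, 0],
    [0, 0, 0],
    [0, 0, 0],
    [0, 0, 0],
    [0, 0, 0]
  ],
  "dr": [
    [0, 0, 0.03],
    [0, 0, 0.03],
    [0, 0, 0.01],
    [0, 0, 0],
    [0, 0, 0],
    [0, 0, 0],
    [0, 0, 0],
    [0, 0, 0],
    [0, 0, 0],
    [0, 0, 0]
  ],
  "hand": [0, 0, 0, 0, 0, 0, 0, 0, 0, 0]
}}

```text
clock: 19.95
eef_pos: [0.512, 0.1254, 0.0688]
ee_rot: [-3.141, -0.001, 2.419]
force: [-1.8, 5.5, 1.4]
opening: 0.189
grip_force: 55.0
```

```bash
python3 feel.py 5
```

```text
t 20.15 F [-1.8518  4.7413  0.6562] Mz 0.245±0.020 T 0.082±0.028 baryaw -0.723 pivot [0.5682 0.0758] q7 0.905235618673283 tau [ 0.5964 -0.2365] tilt -0.0013141202197501387
```

Call:
{"method": "send_rows", "body": {
  "travel": [
    [-0.05, 2.4, 0],
    [-0.05, 2.4, 0],
    [0, 0.8, 0],
    [0, 0, 0],
    [0, 0, 0],
    [0, 0, 0],
    [0, 0, 0],
    [0, 0, 0],
    [0, 0, 0],
    [0, 0, 0]
  ],
  "dr": [
    [0, 0, 0.03],
    [0, 0, 0.03],
    [0, 0, 0.01],
    [0, 0, 0],
    [0, 0, 0],
    [0, 0, 0],
    [0, 0, 0],
    [0, 0, 0],
    [0, 0, 0],
    [0, 0, 0]
  ],
  "hand": [0, 0, 0, 0, 0, 0, 0, 0, 0, 0]
}}

```text
clock: 20.98
eef_pos: [0.5157, 0.1295, 0.0688]
ee_rot: [-3.14, -0.001, 2.349]
force: [-1.8, 4.7, 1.1]
opening: 0.186
grip_force: 55.0
```

```bash
python3 feel.py 5
```

```text
t 21.18 F [-1.8616  4.4796  1.1713] Mz 0.212±0.047 T 0.088±0.068 baryaw -0.793 pivot [0.5683 0.076 ] q7 0.8508222416457973 tau [ 0.6236 -0.2014] tilt -0.0014039169270803177
```

Call:
{"method": "send_rows", "body": {
  "travel": [
    [-0.05, 2.3, 0],
    [-0.05, 2.3, 0],
    [0, 1.5, 0],
    [0, 0, 0],
    [0, 0, 0],
    [0, 0, 0],
    [0, 0, 0],
    [0, 0, 0],
    [0, 0, 0],
    [0, 0, 0]
  ],
  "dr": [
    [0, 0, 0.03],
    [0, 0, 0.03],
    [0, 0, 0.02],
    [0, 0, 0],
    [0, 0, 0],
    [0, 0, 0],
    [0, 0, 0],
    [0, 0, 0],
    [0, 0, 0],
    [0, 0, 0]
  ],
  "hand": [0, 0, 0, 0, 0, 0, 0, 0, 0, 0]
}}

```text
clock: 22.02
eef_pos: [0.5203, 0.1337, 0.0688]
ee_rot: [-3.14, -0.001, 2.269]
force: [-1.9, 5.4, 0.1]
opening: 0.192
grip_force: 54.9
```

```bash
python3 feel.py 4
```

```text
t 22.17 F [-2.4049  4.9406  0.6323] Mz 0.182±0.025 T 0.097±0.052 baryaw -0.873 pivot [0.5684 0.0762] q7 0.7890347578052267 tau [ 0.6877 -0.1851] tilt -0.0014118726668761231
```

Call:
{"method": "send_rows", "body": {
  "travel": [
    [-0.05, 2.3, 0],
    [-0.05, 2.3, 0],
    [0, 1.5, 0],
    [0, 0, 0],
    [0, 0, 0],
    [0, 0, 0],
    [0, 0, 0],
    [0, 0, 0],
    [0, 0, 0],
    [0, 0, 0]
  ],
  "dr": [
    [0, 0, 0.03],
    [0, 0, 0.03],
    [0, 0, 0.02],
    [0, 0, 0],
    [0, 0, 0],
    [0, 0, 0],
    [0, 0, 0],
    [0, 0, 0],
    [0, 0, 0],
    [0, 0, 0]
  ],
  "hand": [0, 0, 0, 0, 0, 0, 0, 0, 0, 0]
}}

```text
clock: 23.0
eef_pos: [0.5251, 0.1376, 0.0688]
ee_rot: [-3.14, -0.001, 2.189]
force: [-1.8, 6.0, 1.1]
opening: 0.185
grip_force: 54.9
```

```bash
python3 feel.py 4
```

```text
t 23.15 F [-2.2369  5.7419  0.848 ] Mz 0.135±0.026 T 0.040±0.021 baryaw -0.953 pivot [0.5686 0.0764] q7 0.7271328233601897 tau [ 0.7517 -0.168 ] tilt -0.0014114168073008266
```

Call:
{"method": "send_rows", "body": {
  "travel": [
    [-0.05, 2.3, 0],
    [-0.05, 2.3, 0],
    [0, 1.5, 0],
    [0, 0, 0],
    [0, 0, 0],
    [0, 0, 0],
    [0, 0, 0],
    [0, 0, 0],
    [0, 0, 0],
    [0, 0, 0]
  ],
  "dr": [
    [0, 0, 0.03],
    [0, 0, 0.03],
    [0, 0, 0.02],
    [0, 0, 0],
    [0, 0, 0],
    [0, 0, 0],
    [0, 0, 0],
    [0, 0, 0],
    [0, 0, 0],
    [0, 0, 0]
  ],
  "hand": [0, 0, 0, 0, 0, 0, 0, 0, 0, 0]
}}

```text
clock: 23.98
eef_pos: [0.5303, 0.141, 0.0688]
ee_rot: [-3.141, -0.001, 2.109]
force: [-2.0, 5.5, 0.5]
opening: 0.192
grip_force: 54.9
```

```bash
python3 feel.py 4
```

```text
t 24.13 F [-2.0606  5.6657  0.5164] Mz 0.149±0.030 T 0.083±0.039 baryaw -1.033 pivot [0.5688 0.0766] q7 0.6652203053961873 tau [ 0.8187 -0.1497] tilt -0.0014653765269291273
```

Call:
{"method": "send_rows", "body": {
  "travel": [
    [-0.05, 2.3, 0],
    [-0.05, 2.3, 0],
    [0, 1.5, 0],
    [0, 0, 0],
    [0, 0, 0],
    [0, 0, 0],
    [0, 0, 0],
    [0, 0, 0],
    [0, 0, 0],
    [0, 0, 0]
  ],
  "dr": [
    [0, 0, 0.03],
    [0, 0, 0.03],
    [0, 0, 0.02],
    [0, 0, 0],
    [0, 0, 0],
    [0, 0, 0],
    [0, 0, 0],
    [0, 0, 0],
    [0, 0, 0],
    [0, 0, 0]
  ],
  "hand": [0, 0, 0, 0, 0, 0, 0, 0, 0, 0]
}}

```text
clock: 24.97
eef_pos: [0.5358, 0.1441, 0.0688]
ee_rot: [-3.141, -0.001, 2.029]
force: [-2.7, 5.1, 0.9]
opening: 0.189
grip_force: 54.9
```

```bash
python3 feel.py 4
```

```text
t 25.12 F [-1.8554  5.23    0.5661] Mz 0.126±0.015 T 0.096±0.057 baryaw -1.113 pivot [0.5689 0.0768] q7 0.6031739352691359 tau [ 0.8859 -0.1307] tilt -0.0014951994339942834
```

Call:
{"method": "send_rows", "body": {
  "travel": [
    [-0.05, 2.3, 0],
    [-0.05, 2.3, 0],
    [0, 1.5, 0],
    [0, 0, 0],
    [0, 0, 0],
    [0, 0, 0],
    [0, 0, 0],
    [0, 0, 0],
    [0, 0, 0],
    [0, 0, 0]
  ],
  "dr": [
    [0, 0, 0.03],
    [0, 0, 0.03],
    [0, 0, 0.02],
    [0, 0, 0],
    [0, 0, 0],
    [0, 0, 0],
    [0, 0, 0],
    [0, 0, 0],
    [0, 0, 0],
    [0, 0, 0]
  ],
  "hand": [0, 0, 0, 0, 0, 0, 0, 0, 0, 0]
}}

```text
clock: 25.95
eef_pos: [0.5414, 0.1467, 0.0688]
ee_rot: [-3.141, -0.001, 1.949]
force: [-2.2, 6.1, 0.2]
opening: 0.185
grip_force: 54.9
```

```bash
python3 feel.py 4
```

```text
t 26.10 F [-1.9656  6.0324  0.6491] Mz 0.109±0.023 T 0.101±0.018 baryaw -1.193 pivot [0.5691 0.0769] q7 0.5410956719381006 tau [ 0.9476 -0.1131] tilt -0.0014917002105940293
```

Call:
{"method": "send_rows", "body": {
  "travel": [
    [-0.05, 2.3, 0],
    [-0.05, 2.3, 0],
    [0, 1.5, 0],
    [0, 0, 0],
    [0, 0, 0],
    [0, 0, 0],
    [0, 0, 0],
    [0, 0, 0],
    [0, 0, 0],
    [0, 0, 0]
  ],
  "dr": [
    [0, 0, 0.03],
    [0, 0, 0.03],
    [0, 0, 0.02],
    [0, 0, 0],
    [0, 0, 0],
    [0, 0, 0],
    [0, 0, 0],
    [0, 0, 0],
    [0, 0, 0],
    [0, 0, 0]
  ],
  "hand": [0, 0, 0, 0, 0, 0, 0, 0, 0, 0]
}}

```text
clock: 26.93
eef_pos: [0.5474, 0.1488, 0.0689]
ee_rot: [-3.141, -0.001, 1.868]
force: [-0.8, 5.7, -0.0]
opening: 0.185
grip_force: 54.9
```

```bash
python3 feel.py 4
```

```text
t 27.08 F [-1.2493  5.2501  0.551 ] Mz 0.095±0.024 T 0.088±0.004 baryaw -1.273 pivot [0.5693 0.0771] q7 0.4788773765047891 tau [ 1.0107 -0.0928] tilt -0.0014924765317947104
```

Call:
{"method": "send_rows", "body": {
  "travel": [
    [-0.05, 2.3, 0],
    [-0.05, 2.3, 0],
    [0, 1.5, 0],
    [0, 0, 0],
    [0, 0, 0],
    [0, 0, 0],
    [0, 0, 0],
    [0, 0, 0],
    [0, 0, 0],
    [0, 0, 0]
  ],
  "dr": [
    [0, 0, 0.03],
    [0, 0, 0.03],
    [0, 0, 0.02],
    [0, 0, 0],
    [0, 0, 0],
    [0, 0, 0],
    [0, 0, 0],
    [0, 0, 0],
    [0, 0, 0],
    [0, 0, 0]
  ],
  "hand": [0, 0, 0, 0, 0, 0, 0, 0, 0, 0]
}}

```text
clock: 27.92
eef_pos: [0.5534, 0.1504, 0.0689]
ee_rot: [-3.141, -0.002, 1.789]
force: [-2.0, 5.9, 0.9]
opening: 0.188
grip_force: 54.9
```

```bash
python3 feel.py 4
```

```text
t 28.07 F [-1.4904  6.061   0.6527] Mz 0.038±0.018 T 0.072±0.031 baryaw -1.353 pivot [0.5695 0.0772] q7 0.41667961769226125 tau [ 1.0749 -0.0735] tilt -0.0015424370630253703
```

Call:
{"method": "send_rows", "body": {
  "travel": [
    [-0.1, 2.25, 0],
    [-0.1, 2.25, 0],
    [0, 1.5, 0],
    [0, 0, 0],
    [0, 0, 0],
    [0, 0, 0],
    [0, 0, 0],
    [0, 0, 0],
    [0, 0, 0],
    [0, 0, 0]
  ],
  "dr": [
    [0, 0, 0.03],
    [0, 0, 0.03],
    [0, 0, 0.02],
    [0, 0, 0],
    [0, 0, 0],
    [0, 0, 0],
    [0, 0, 0],
    [0, 0, 0],
    [0, 0, 0],
    [0, 0, 0]
  ],
  "hand": [0, 0, 0, 0, 0, 0, 0, 0, 0, 0]
}}

```text
clock: 28.9
eef_pos: [0.5594, 0.1516, 0.0689]
ee_rot: [-3.141, -0.002, 1.709]
force: [-1.0, 5.7, 0.3]
opening: 0.188
grip_force: 54.9
```

```bash
python3 feel.py 4
```

```text
t 29.05 F [-0.9248  6.415   0.1443] Mz 0.063±0.017 T 0.089±0.011 baryaw -1.433 pivot [0.5697 0.0773] q7 0.3545784680858672 tau [ 1.1719 -0.0628] tilt -0.0016941226631945003
```

Call:
{"method": "send_rows", "body": {
  "travel": [
    [-0.1, 2.25, 0],
    [-0.1, 2.25, 0],
    [0, 1.5, 0],
    [0, 0, 0],
    [0, 0, 0],
    [0, 0, 0],
    [0, 0, 0],
    [0, 0, 0],
    [0, 0, 0],
    [0, 0, 0]
  ],
  "dr": [
    [0, 0, 0.03],
    [0, 0, 0.03],
    [0, 0, 0.02],
    [0, 0, 0],
    [0, 0, 0],
    [0, 0, 0],
    [0, 0, 0],
    [0, 0, 0],
    [0, 0, 0],
    [0, 0, 0]
  ],
  "hand": [0, 0, 0, 0, 0, 0, 0, 0, 0, 0]
}}

```text
clock: 29.88
eef_pos: [0.5656, 0.1522, 0.069]
ee_rot: [-3.141, -0.002, 1.629]
force: [-0.3, 7.3, 0.1]
opening: 0.189
grip_force: 54.9
```

```bash
python3 feel.py 4
```

```text
t 30.03 F [-0.593   6.7924  0.1728] Mz 0.035±0.028 T 0.075±0.019 baryaw -1.513 pivot [0.5699 0.0773] q7 0.29248580988687767 tau [ 1.2692 -0.0516] tilt -0.0018704070594665915
```

Call:
{"method": "send_rows", "body": {
  "travel": [
    [-0.1, 2.25, 0],
    [-0.1, 2.25, 0],
    [0, 1.5, 0],
    [0, 0, 0],
    [0, 0, 0],
    [0, 0, 0],
    [0, 0, 0],
    [0, 0, 0],
    [0, 0, 0],
    [0, 0, 0]
  ],
  "dr": [
    [0, 0, 0.03],
    [0, 0, 0.03],
    [0, 0, 0.02],
    [0, 0, 0],
    [0, 0, 0],
    [0, 0, 0],
    [0, 0, 0],
    [0, 0, 0],
    [0, 0, 0],
    [0, 0, 0]
  ],
  "hand": [0, 0, 0, 0, 0, 0, 0, 0, 0, 0]
}}

```text
clock: 30.87
eef_pos: [0.5718, 0.1523, 0.069]
ee_rot: [3.142, -0.002, 1.549]
force: [0.8, 5.6, 0.9]
opening: 0.19
grip_force: 54.9
```

```bash
python3 feel.py 4
```

```text
t 31.02 F [-0.2864  6.1671  0.1722] Mz 0.045±0.020 T 0.099±0.075 baryaw -1.593 pivot [0.5701 0.0774] q7 0.23035201392101587 tau [ 1.3538 -0.044 ] tilt -0.0021114720537260406
```

Call:
{"method": "send_rows", "body": {
  "travel": [
    [-0.1, 2.2, 0],
    [-0.1, 2.2, 0],
    [0, 1.5, 0],
    [0, 0, 0],
    [0, 0, 0],
    [0, 0, 0],
    [0, 0, 0],
    [0, 0, 0],
    [0, 0, 0],
    [0, 0, 0]
  ],
  "dr": [
    [0, 0, 0.03],
    [0, 0, 0.03],
    [0, 0, 0.02],
    [0, 0, 0],
    [0, 0, 0],
    [0, 0, 0],
    [0, 0, 0],
    [0, 0, 0],
    [0, 0, 0],
    [0, 0, 0]
  ],
  "hand": [0, 0, 0, 0, 0, 0, 0, 0, 0, 0]
}}

```text
clock: 31.85
eef_pos: [0.578, 0.152, 0.069]
ee_rot: [3.141, -0.002, 1.468]
force: [0.4, 7.5, -0.4]
opening: 0.187
grip_force: 54.9
```

```bash
python3 feel.py 4
```

```text
t 32.00 F [-0.2833  6.8842 -0.6595] Mz 0.050±0.027 T 0.151±0.050 baryaw -1.673 pivot [0.5703 0.0774] q7 0.1681840928859868 tau [ 1.4514 -0.0375] tilt -0.002282088712973318
```

Call:
{"method": "send_rows", "body": {
  "travel": [
    [-0.1, 2.2, 0],
    [-0.1, 2.2, 0],
    [0, 0.7, 0],
    [0, 0, 0],
    [0, 0, 0],
    [0, 0, 0],
    [0, 0, 0],
    [0, 0, 0],
    [0, 0, 0],
    [0, 0, 0]
  ],
  "dr": [
    [0, 0, 0.03],
    [0, 0, 0.03],
    [0, 0, 0.01],
    [0, 0, 0],
    [0, 0, 0],
    [0, 0, 0],
    [0, 0, 0],
    [0, 0, 0],
    [0, 0, 0],
    [0, 0, 0]
  ],
  "hand": [0, 0, 0, 0, 0, 0, 0, 0, 0, 0]
}}

```text
clock: 32.83
eef_pos: [0.5833, 0.1513, 0.0691]
ee_rot: [3.141, -0.003, 1.399]
force: [0.7, 7.1, -0.2]
opening: 0.187
grip_force: 54.9
```

```bash
python3 feel.py 4
```

```text
t 32.98 F [ 0.7735  6.6117 -0.4468] Mz 0.044±0.020 T 0.095±0.017 baryaw -1.743 pivot [0.5705 0.0774] q7 0.1138820718621074 tau [ 1.5329 -0.0436] tilt -0.00251665799304354
```

Call:
{"method": "send_rows", "body": {
  "travel": [
    [-0.1, 2.2, 0],
    [-0.1, 2.2, 0],
    [0, 0.7, 0],
    [0, 0, 0],
    [0, 0, 0],
    [0, 0, 0],
    [0, 0, 0],
    [0, 0, 0],
    [0, 0, 0],
    [0, 0, 0]
  ],
  "dr": [
    [0, 0, 0.03],
    [0, 0, 0.03],
    [0, 0, 0.01],
    [0, 0, 0],
    [0, 0, 0],
    [0, 0, 0],
    [0, 0, 0],
    [0, 0, 0],
    [0, 0, 0],
    [0, 0, 0]
  ],
  "hand": [0, 0, 0, 0, 0, 0, 0, 0, 0, 0]
}}

```text
clock: 33.82
eef_pos: [0.5886, 0.1501, 0.0692]
ee_rot: [3.14, -0.003, 1.329]
force: [0.8, 6.6, -0.8]
opening: 0.186
grip_force: 54.9
```

```bash
python3 feel.py 4
```

```text
t 33.97 F [ 1.1532  6.3133 -0.734 ] Mz 0.039±0.042 T 0.090±0.062 baryaw -1.813 pivot [0.5706 0.0773] q7 0.059545405660989814 tau [ 1.6167 -0.0443] tilt -0.0028321322154508024
```

Call:
{"method": "send_rows", "body": {
  "travel": [
    [-0.1, 2.2, 0],
    [-0.1, 2.2, 0],
    [0, 0.7, 0],
    [0, 0, 0],
    [0, 0, 0],
    [0, 0, 0],
    [0, 0, 0],
    [0, 0, 0],
    [0, 0, 0],
    [0, 0, 0]
  ],
  "dr": [
    [0, 0, 0.03],
    [0, 0, 0.03],
    [0, 0, 0.01],
    [0, 0, 0],
    [0, 0, 0],
    [0, 0, 0],
    [0, 0, 0],
    [0, 0, 0],
    [0, 0, 0],
    [0, 0, 0]
  ],
  "hand": [0, 0, 0, 0, 0, 0, 0, 0, 0, 0]
}}

```text
clock: 34.8
eef_pos: [0.5935, 0.1488, 0.0692]
ee_rot: [3.141, -0.003, 1.259]
force: [0.9, 7.8, -0.7]
opening: 0.188
grip_force: 54.9
```

```bash
python3 feel.py 4
```

```text
t 34.95 F [ 1.1156  7.4227 -0.7248] Mz 0.186±0.050 T 0.301±0.045 baryaw -1.882 pivot [0.5705 0.0775] q7 0.005497840348330939 tau [ 1.6048 -0.1703] tilt -0.003072497000610067
```

Torque rose from about 0.09 to about 0.3 N m, so the collar is snug. I unwind the bar to the hole's axis, then draw it out.

Call:
{"method": "send_rows", "body": {
  "travel": [
    [0, -3.75, 0],
    [-0.1, -3.75, 0],
    [-0.1, -3.75, 0],
    [-0.1, -3.75, 0],
    [-0.1, -3.75, 0],
    [-0.1, -3.75, 0],
    [-0.1, -3.75, 0],
    [-0.1, -3.75, 0],
    [-0.1, -3.75, 0],
    [-0.1, -3.75, 0]
  ],
  "dr": [
    [0, 0, -0.05],
    [0, 0, -0.05],
    [0, 0, -0.05],
    [0, 0, -0.05],
    [0, 0, -0.05],
    [0, 0, -0.05],
    [0, 0, -0.05],
    [0, 0, -0.05],
    [0, 0, -0.05],
    [0, 0, -0.05]
  ],
  "hand": [0, 0, 0, 0, 0, 0, 0, 0, 0, 0]
}}

```text
clock: 35.78
eef_pos: [0.5557, 0.1467, 0.0689]
ee_rot: [3.141, 0.003, 1.759]
force: [0.5, -0.0, -1.7]
opening: 0.187
grip_force: 54.9
```

```bash
python3 feel.py 3
```

```text
t 35.88 F [-0.0876  0.3496 -1.2077] Mz 0.010±0.042 T 0.012±0.034 baryaw -1.385 pivot [0.5691 0.073 ] q7 0.39603739186348347 tau [0.0754 0.328 ] tilt 0.0019826851262219865
```

Call:
{"method": "send_rows", "body": {
  "travel": [
    [4, 0, 0],
    [5, 0, 0],
    [5, 0, 0],
    [5, 0, 0],
    [5, 0, 0],
    [5, 0, 0],
    [5, 0, 0],
    [5, 0, 0],
    [5, 0, 0],
    [5, 0, 0]
  ],
  "dr": [
    [0, 0, 0],
    [0, 0, 0],
    [0, 0, 0],
    [0, 0, 0],
    [0, 0, 0],
    [0, 0, 0],
    [0, 0, 0],
    [0, 0, 0],
    [0, 0, 0],
    [0, 0, 0]
  ],
  "hand": [0, 0, 0, 0, 0, 0, 0, 0, 0, 0]
}}

```text
clock: 36.72
eef_pos: [0.5462, 0.1979, 0.069]
ee_rot: [3.142, -0.0, 1.759]
force: [0.5, 0.2, -1.3]
opening: 0.192
grip_force: 54.9
```

Call:
{"method": "send_rows", "body": {
  "travel": [
    [5, 0, 0],
    [8, 0, 0],
    [10, 0, 0],
    [10, 0, 0],
    [0, 0, -10],
    [0, 0, -20],
    [0, 0, -25],
    [0, 0, -25],
    [0, 0, -10],
    [0, 0, 0]
  ],
  "dr": [
    [0, 0, 0],
    [0, 0, 0],
    [0, 0, 0],
    [0, 0, 0],
    [0, 0, 0],
    [0, 0, 0],
    [0, 0, 0],
    [0, 0, 0],
    [0, 0, 0],
    [0, 0, 0]
  ],
  "hand": [0, 0, 0, 0, 0, 0, 0, 0, 0, 0]
}}

```text
clock: 37.55
eef_pos: [0.5419, 0.2303, 0.1618]
ee_rot: [3.136, -0.001, 1.759]
force: [1.1, 0.5, -1.3]
opening: 0.188
grip_force: 54.9
```

```bash
python3 go.py .4645 -.2716 .16 3.295
```

```text
t 37.55 pos [0.5419 0.2303 0.1618] rot [ 3.1363 -0.0012  1.7589] F [ 1.0671  0.5045 -1.3296] M [-0.0421  0.0172  0.0211] op 0.18834379136745114 54.93714451789856
q [-0.8197  0.6608  0.6034  1.7572 -0.4749  0.8675  0.1857]
shift now [-478.5292 -169.9234    0.3693] shift after turn [ 153.2141 -484.1347    1.8248] rotvec [ 0.0051  0.0031 -1.5361]
```

Call:
{"method": "send_rows", "body": {
  "travel": [
    [0, 0, 0],
    [0, 0, 0],
    [0, 0, 0],
    [0, 0, 0],
    [0, 0, 0],
    [0, 0, 0],
    [0, 0, 0],
    [0, 0, 0],
    [0, 0, 0],
    [0, 0, 0]
  ],
  "dr": [
    [0, 0, -0.12],
    [0, 0, -0.12],
    [0, 0, -0.12],
    [0, 0, -0.12],
    [0, 0, -0.12],
    [0, 0, -0.12],
    [0, 0, -0.12],
    [0, 0, -0.12],
    [0, 0, -0.12],
    [0, 0, -0.12]
  ],
  "hand": [0, 0, 0, 0, 0, 0, 0, 0, 0, 0]
}}

```text
clock: 38.38
eef_pos: [0.539, 0.2296, 0.1575]
ee_rot: [-3.14, -0.002, 2.965]
force: [-0.2, -0.6, -1.6]
opening: 0.184
grip_force: 54.9
```

Call:
{"method": "send_rows", "body": {
  "travel": [
    [0, 0, 0],
    [0, 0, 0],
    [0, 0, 0],
    [10, -35, 0],
    [10, -35, 0],
    [10, -35, 0],
    [10, -35, 0],
    [10, -35, 0],
    [10, -35, 0],
    [0, 0, 0]
  ],
  "dr": [
    [0, 0, -0.112],
    [0, 0, -0.112],
    [0, 0, -0.112],
    [0, 0, 0],
    [0, 0, 0],
    [0, 0, 0],
    [0, 0, 0],
    [0, 0, 0],
    [0, 0, 0],
    [0, 0, 0]
  ],
  "hand": [0, 0, 0, 0, 0, 0, 0, 0, 0, 0]
}}

```text
clock: 39.22
eef_pos: [0.5104, 0.0039, 0.158]
ee_rot: [-3.137, -0.004, -2.999]
force: [0.6, -0.9, -0.5]
opening: 0.185
grip_force: 54.9
```

```bash
python3 go.py .4645 -.2716 .16 3.295
```

```text
t 39.2167 pos [0.5104 0.0039 0.158 ] rot [-3.1373 -0.004  -2.9994] F [ 0.6496 -0.9489 -0.4568] M [-0.0398  0.0066 -0.0285] op 0.18479342573020918 54.93681192398071
q [-0.1727  0.502   0.1541  1.954  -0.108   0.6971  1.7588]
shift now [  84.4911 -266.2649   -0.4737] shift after turn [  87.4746 -265.293    -1.9511] rotvec [-0.0043 -0.004  -0.0112]
```

Call:
{"method": "send_rows", "body": {
  "travel": [
    [12, -37, 0],
    [12, -37, 0],
    [12, -37, 0],
    [12, -37, 0],
    [12, -37, 0],
    [12, -37, 0],
    [12, -37, 0],
    [0, 0, 0],
    [0, 0, 0],
    [0, 0, 0]
  ],
  "dr": [
    [0, 0, -0.01],
    [0, 0, 0],
    [0, 0, 0],
    [0, 0, 0],
    [0, 0, 0],
    [0, 0, 0],
    [0, 0, 0],
    [0, 0, 0],
    [0, 0, 0],
    [0, 0, 0]
  ],
  "hand": [0, 0, 0, 0, 0, 0, 0, 0, 0, 0]
}}

```text
clock: 40.05
eef_pos: [0.4711, -0.2549, 0.1579]
ee_rot: [3.139, -0.001, -2.979]
force: [-0.7, -0.2, -1.4]
opening: 0.187
grip_force: 54.9
```

```bash
python3 go.py .4645 -.2716 .03 3.295; python3 - <<'E'
from fit import *
s=ctrl.sense(); M=R.from_euler("xyz",s["ee_rot"]).as_matrix(); ax=-M[:,0]; org=s["eef_pos"]-M[:,2]*.020
vis=[]
for c in ("scene","top"):
    im=avg(c,1); o=(proj(c,[.5,-.262,.1])-32).astype(int); v=cv2.resize(im[o[1]:o[1]+64,o[0]:o[0]+64].astype(np.uint8),(400,400),interpolation=cv2.INTER_CUBIC)
    for q in (org+ax*.03,org+ax*.11):
        u=(proj(c,q)-o+.5)*6.25; cv2.drawMarker(v,tuple(int(a) for a in u),(255,0,255),cv2.MARKER_CROSS,12,1)
    vis.append(v)
cv2.imwrite("pics/back.png",np.hstack(vis))
E
```

```text
t 40.05 pos [ 0.4711 -0.2549  0.1579] rot [ 3.1394 -0.0013 -2.9786] F [-0.6555 -0.1539 -1.3623] M [ 0.0606  0.0062 -0.0358] op 0.18664773068852997 54.93736982345581
q [ 0.358   0.5318  0.1277  1.8886 -0.0985  0.7295  2.2758]
shift now [  9.0907 -15.6356 127.8997] shift after turn [  9.1066 -15.4479 127.9213] rotvec [ 0.0022 -0.0013  0.0096]
```

View pics/back.png

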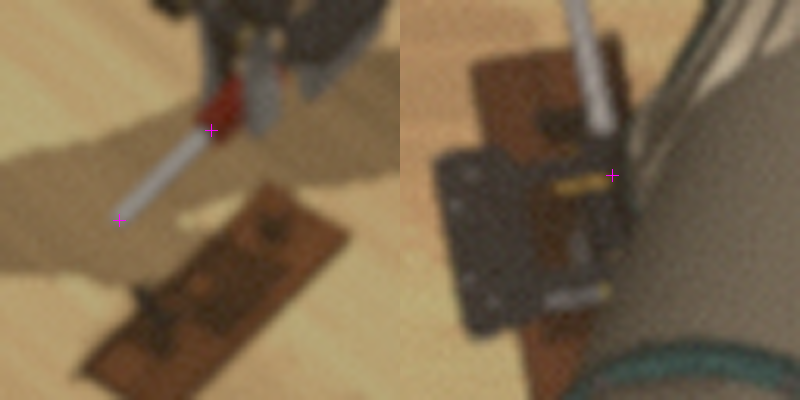

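The scene crop shows the held bar lying on its predicted axis, with junction (210,130) and tip (119,219), so it did not slip. I move it over the stand and lower it.

Call:
{"method": "send_rows", "body": {
  "travel": [
    [4.5, -8, 0],
    [4.5, -7.5, 0],
    [0, 0, 20],
    [0, 0, 25],
    [0, 0, 25],
    [0, 0, 20],
    [0, 0, 0],
    [0, 0, 0],
    [0, 0, 0],
    [0, 0, 0]
  ],
  "dr": [
    [0, 0, 0.01],
    [0, 0, 0],
    [0, 0, 0],
    [0, 0, 0],
    [0, 0, 0],
    [0, 0, 0],
    [0, 0, 0],
    [0, 0, 0],
    [0, 0, 0],
    [0, 0, 0]
  ],
  "hand": [0, 0, 0, 0, 0, 0, 0, 0, 0, 0]
}}

```text
clock: 40.98
eef_pos: [0.4662, -0.2735, 0.0704]
ee_rot: [-3.14, 0.002, -2.988]
force: [1.1, 0.6, -0.3]
opening: 0.189
grip_force: 54.9
```

```bash
python3 go.py .4645 -.2716 .03 3.295
```

```text
t 40.9833 pos [ 0.4662 -0.2735  0.0704] rot [-3.1398  0.0021 -2.9884] F [ 1.13    0.5668 -0.2888] M [ 0.0297  0.0899 -0.0597] op 0.18852908508903315 54.93738412857056
q [ 0.4119  0.6694  0.1012  1.9472 -0.1244  0.5281  2.3227]
shift now [ 1.4506  2.2271 40.3698] shift after turn [ 1.3669  2.1571 40.3765] rotvec [-0.0017  0.0021 -0.0003]
```

Call:
{"method": "send_rows", "body": {
  "travel": [
    [1.5, 2, 0],
    [0, 0, 12],
    [0, 0, 12],
    [0, 0, 8],
    [0, 0, 4],
    [0, 0, 3],
    [0, 0, 0.5],
    [0, 0, 0],
    [0, 0, 0],
    [0, 0, 0]
  ],
  "dr": [
    [0, 0, 0],
    [0, 0, 0],
    [0, 0, 0],
    [0, 0, 0],
    [0, 0, 0],
    [0, 0, 0],
    [0, 0, 0],
    [0, 0, 0],
    [0, 0, 0],
    [0, 0, 0]
  ],
  "hand": [0, 0, 0, 0, 0, 0, 0, 0, 0, 0]
}}

```text
clock: 41.82
eef_pos: [0.4634, -0.2708, 0.0297]
ee_rot: [3.141, 0.0, -2.988]
force: [-1.5, 0.7, 0.3]
opening: 0.186
grip_force: 54.9
```

```bash
python3 go.py .4645 -.2716 .03 3.295
```

```text
t 41.8167 pos [ 0.4634 -0.2708  0.0297] rot [ 3.1413  0.0001 -2.9881] F [-1.5066  0.7079  0.3304] M [0.3609 0.0905 0.1056] op 0.18602206853815173 54.93723750114441
q [ 0.4214  0.7361  0.0843  1.9726 -0.1343  0.4382  2.33  ]
shift now [-0.9317 -0.991  -0.2967] shift after turn [-0.9318 -0.991  -0.2965] rotvec [0.0003 0.0001 0.0001]
```

Call:
{"method": "send_rows", "body": {
  "travel": [
    [0, 0, 0],
    [0, 0, 0],
    [0, 0, 0],
    [0, 0, 0],
    [0, 0, 0],
    [0, 0, 0],
    [0, 0, 0],
    [0, 0, 0],
    [0, 0, 0],
    [0, 0, 0]
  ],
  "dr": [
    [0, 0, 0],
    [0, 0, 0],
    [0, 0, 0],
    [0, 0, 0],
    [0, 0, 0],
    [0, 0, 0],
    [0, 0, 0],
    [0, 0, 0],
    [0, 0, 0],
    [0, 0, 0]
  ],
  "hand": [0.25, 0.3, 0.35, 0.4, 0.5, 0.6, 0.6, 0.6, 0.6, 0.6]
}}

```text
clock: 42.65
eef_pos: [0.4634, -0.271, 0.0294]
ee_rot: [3.142, -0.0, -2.988]
force: [-0.2, 0.3, 0.3]
opening: 0.597
grip_force: 0.0
```

Call:
{"method": "send_rows", "body": {
  "travel": [
    [0, 0, -5],
    [0, 0, -15],
    [0, 0, -20],
    [0, 0, -25],
    [0, 0, -30],
    [0, 0, -30],
    [0, 0, -30],
    [0, 0, -20],
    [0, 0, 0],
    [0, 0, 0]
  ],
  "dr": [
    [0, 0, 0],
    [0, 0, 0],
    [0, 0, 0],
    [0, 0, 0],
    [0, 0, 0],
    [0, 0, 0],
    [0, 0, 0],
    [0, 0, 0],
    [0, 0, 0],
    [0, 0, 0]
  ],
  "hand": [0.6, 0.6, 0.6, 0.6, 0.6, 0.6, 0.6, 0.6, 0.6, 0.6]
}}

```text
clock: 43.48
eef_pos: [0.464, -0.2713, 0.2057]
ee_rot: [-3.14, 0.002, -2.988]
force: [-0.3, 0.3, -0.3]
opening: 0.599
grip_force: 0.0
```

```bash
python3 - <<'E'
from fit import *
vis=[]
for c in ("scene","top"):
    im=ctrl.snapshot(c)
    a,_=crop(im,proj(c,[.51,-.262,.05]),80,300); b,_=crop(im,proj(c,[.57,.075,.07]),50,300); vis.append(np.hstack([b,a]))
cv2.imwrite("pics/end.png",np.vstack(vis))
im=ctrl.snapshot("scene"); u=proj("scene",[.465,-.27,.05]); yy,xx=np.mgrid[:400,:640]
m=(im[...,2]>1.9*im[...,1].astype(float))&(im[...,2]>110)&(np.hypot(xx-u[0],yy-u[1])<20); print(m.sum(),xx[m].mean(),yy[m].mean(),ctrl.sense()["clock"])
E
```

```text
37 282.13513513513516 156.43243243243242 43.6333
```

View pics/end.png

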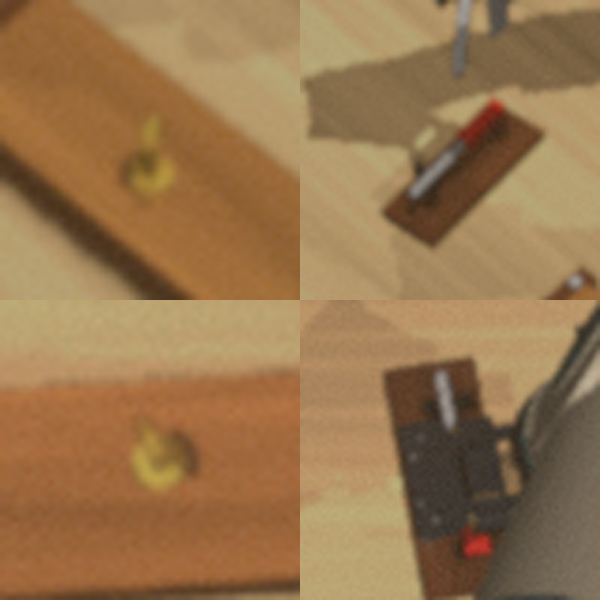

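The picture shows the eye visibly turned: its ring is edge-on in the scene view at crop (150,135). The bar is back on its stand, with the rod tip at about (415,190) and the handle at (485,120), as at the start.

```bash
python3 -c "
from workcell import ctrl
print(ctrl.job_done())"
```

```text
the job is handed in; nothing more can be done
None
```

The job is handed in at about 44 s on the robot clock: the eye was turned clockwise until it tightened at about 0.3 N m, inside the snug range, and the bar was drawn out and laid back on its stand. The hand-in gave no verdict.

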